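# Build a sieve stack from the covered carousel and start the shaker

## Task

Set up the sieve shaker for a blank run: put the receiver pan fully home in the shaker's seat, then build the stack on it with every sieve that is in the magazine, from the finest mesh at the bottom to the coarsest at the top (blue, green, yellow, red; some days not all of them are there), each nested squarely in the one below. The sieves come out only through the window in the dust hood, so turn the carousel by its knob until the one you want stands in the window. Put the lid on top and only then press the green start button, leaving the bottle, jar and flask behind the work where they stand.

Things in the scene. Friction and masses are not known exactly. Their poses are not given: they have to be found in the camera images.
- magazine: fixed sieve magazine: grey base 244 mm across, clear dust hood (top 65 mm above the bench). The hood's top and wall are cut away in one orange-edged window, a slot 80 mm wide from the rim to 36 mm from the axis, facing roughly to the robot. Origin: under the carousel's axis, on the bench; its -x axis points from there through the window's middle
- window (a point): point on the carousel's plate in the middle of the window, 85 mm from the carousel's axis, 22 mm above the bench; a pocket is in the window when its centre is at this point
- carousel: turning plate under the hood, with five pocket rings at 72 degree steps, centres 85 mm from the axis, the first on its own +x axis; ring: 52 mm across, 6 mm tall. Origin: on the axis, 14 mm above the bench, z up. Turns either way without stops, slight friction (0.06 N m), stays where left. A sieve in a pocket rests on the ring, its origin 9 mm above the carousel's
- knob (a point): middle of the black bar knob on the carousel's axis, above the hood, that turns the carousel: bar 36 mm long along the carousel's x axis, 12 mm thick along its y axis, 26 mm tall (this point is 13 mm below its top, 84.5 mm above the bench)
- shaker: micro sieve shaker, fixed: white housing 110 mm (its x) by 190 mm (y from -125 to +65 mm), top 33 mm above the bench, with a round aluminium table 88 mm across, top 53 mm above the bench. Origin: on the bench below the middle of the table, z up
- seat (a point): centre of the floor of the round seat in the shaker's table: a pocket 50 mm across and 9 mm deep, floor 44 mm above the bench, that takes the foot of the pan
- start_top (a point): centre of the top of the green start button on the shaker's panel, 22 mm across, 51.5 mm above the bench
- start (a joint): travel of the start button: 0 released, 0.005 m fully pressed (5 N); springs back. It counts as pressed beyond 0.0035
- pan: steel receiver pan, 50 mm across, 30 mm tall in all: foot 45 mm across and 10 mm tall with a chamfer, then the cup, 20 mm tall, 50 mm across, open at the top (inside 43 mm across). Origin: centre of the foot's underside, z up; seated, the origin is at the point seat. Starts upright on the bench
- sieve_blue: finest sieve: steel ring, blue collar round its top edge, 50 mm across, 23 mm tall: chamfered skirt (40 mm across, 5 mm tall), then an 18 mm tall frame, 43 mm inside. Origin: centre of the skirt's underside, z up. The skirt drops into the rim below; seated, its origin is 25 mm above the pan's or 18 mm above that of the sieve below. Starts upright in a pocket. None if not in today's set
- sieve_green: second finest sieve: steel ring, green collar round its top edge, 50 mm across, 23 mm tall: chamfered skirt (40 mm across, 5 mm tall), then an 18 mm tall frame, 43 mm inside. Origin: centre of the skirt's underside, z up. The skirt drops into the rim below; seated, its origin is 25 mm above the pan's or 18 mm above that of the sieve below. Starts upright in a pocket. None if not in today's set
- sieve_yellow: second coarsest sieve: steel ring, yellow collar round its top edge, 50 mm across, 23 mm tall: chamfered skirt (40 mm across, 5 mm tall), then an 18 mm tall frame, 43 mm inside. Origin: centre of the skirt's underside, z up. The skirt drops into the rim below; seated, its origin is 25 mm above the pan's or 18 mm above that of the sieve below. Starts upright in a pocket. None if not in today's set
- sieve_red: coarsest sieve: steel ring, red collar round its top edge, 50 mm across, 23 mm tall: chamfered skirt (40 mm across, 5 mm tall), then an 18 mm tall frame, 43 mm inside. Origin: centre of the skirt's underside, z up. The skirt drops into the rim below; seated, its origin is 25 mm above the pan's or 18 mm above that of the sieve below. Starts upright in a pocket. None if not in today's set
- lid: steel lid with a black knob: skirt 40 mm across and 5 mm tall below (chamfered), disc 50 mm across from 5 to 10 mm, knob 18 mm across from 18 to 28 mm (neck 12 mm below that), top at 30 mm. Origin: centre of the skirt's underside, z up; on a sieve its origin sits 18 mm above the sieve's. Starts upright on the bench
- iodine: brown dropper bottle, 40 mm across, 92 mm tall, stands behind the work; leave it alone. Origin: centre of its underside
- specimen_jar: jar with a black lid, 57 mm across, 72 mm tall, stands behind the work; leave it alone. Origin: centre of its underside
- conical_flask: glass conical flask, 64 mm across, 105 mm tall, stands behind the work; leave it alone. Origin: centre of its underside

How it is judged:
By the outcome, as a careful person would: the job done as asked, in the order asked, and still so for the second after the job is handed in, with the robot touching nothing.
Of sieve_blue, sieve_green, sieve_yellow, sieve_red only 2 to 4 are there at a start; the rules pass over those that are not, and their reading is None.
At some moment in a run one of lid, pan may be knocked a few centimetres aside while the robot is not near it.
It also fails if it takes over 210 s, if anything falls off the work surface, if the arm or the gripper's body presses on something with over 40 N, if the wrist force passes 120 N, or if a joint passes its speed limit or range.

## Robot

A 6-joint arm with a two-finger parallel gripper is mounted at the origin on the work surface; the furniture and walls round the work are solid. World frame = base frame: x ahead of the robot, y to its left, z up, the work surface at z = 0. Lengths are in m, angles in rad, forces in N, time in s.
With the tool pointing down it reaches from about 0.35 to 0.975 m from the base axis. Payload 4.9 kg.
Tool frame: the origin (TCP) lies midway between the tips of the shut fingers; the grasp point (between the pads) lies 19 mm behind it; z points along the fingers, y is the direction in which the jaws open and shut (so a half turn about z gives the same grasp; the last joint's range is limited). The gripper opens to 85 mm and grips with 20 to 120 N. Pads are 22 mm wide; open, the fingers measure 114 mm over their backs; the gripper's body (76 mm by 85 mm) begins 54 mm behind the grasp point. The pads swing forward as they close: fully open they stand 13 mm farther back than shut.
Start: joints at [1, 0.053, 1.613, -0, 1.476, -0.119], TCP at [0.273, 0.562, 0.231] pointing down, gripper open.
Joint ranges: [-3.01, 3.01], [-1.01, 2.22], [0.06, 2.58], [-1.02, 4.17], [0.09, 2.62], [-3.14, 3.14]. Speed limits (rad/s): [2.57, 2.57, 3.14, 3.14, 3.14, 3.14].

## Interface

Orientations are given as a unit quaternion [w, x, y, z].
In Python, from plant import state, grab_frame, camera_params, job_done, boxes_of gives the robot as it stands.
- The arm moves only by the tool step_arm, never from a script. Its argument "steps" is a list of rows, each a list of 4 numbers: the shift along the tool's x, y, z in mm, then the turn about the tool's z in degrees. A call has 1 to 8 rows; each row shifts and turns the pose as measured when the row begins, along the tool's axes as they then stand; what a row does not reach is not made up. A row lasts 1/10 s, in which the tool goes at most 50 mm and 8.59 degrees, less where a joint would pass 70% of its speed; a pose out of reach is approached as far as the arm can. A call is refused whole if a number of a shift passes 50 or a number of a turn 8.59, either way. A call with a gripper value outside its range is refused whole. "claw" is the opening in per cent of the stroke, from 0 (shut) to 100 (fully open), set as the call begins (left out, the last holds). The fingers move at their own pace and stop on an object; the grip force is fixed at half the most. Time passes only in rows, so rows that do not move let the fingers close. It gives the time, the measured TCP pose, the force and the opening at its end, in the units of the state.
- state(): the state, without advancing time (a new reading comes with each control period).
- grab_frame(name): name is "side" or "top"; returns (picture, depth): 400x640x3 uint8, red, green, blue; 400x640 float32, m along the optical axis (not along the pixel's ray), 0 where there is no reading.
- camera_params(name): a dict with "mtx" (3x3 intrinsics, pixels), "extrinsics" (4x4, takes a point from camera to world coordinates). Camera axes: x right, y down, z forward; pixel columns grow to the right and rows downward; lengths in m; the calibration is good to about 2 mm. A picture is of the moment at which its call begins. camera_params takes no time and is no camera call.
- job_done(): hands the job in, once; it reports no verdict.
Trained networks look in the newest picture that a camera, given by its name, has taken for a name from the list of things; names that differ only in an ending like _2 or _b are one class to them, and where a whole thing is asked for, a point or a joint stands for the part that bears it (a point fixed in the world has none). Each returns a list of dicts, best first, with "p" (0 to 1); they miss things now and then, are a little off and sometimes report something else, mostly with a low value. They report only what shows in the picture. A call takes as long as a camera call.
- boxes_of(camera, label): "box" ([left, top, width, height] in pixels, round what is visible of it).
The state is a dict: "time": time; "joint_pos": joint angles; "joint_vel": joint speeds; "joint_efforts": joint torques, N m; "tool_pos": TCP position; "tool_rot": TCP orientation; "contact_force": force on the tool from outside, world axes, zero at the start; "ft_torque": the same for the moment, N m; "gripper_width": opening from 0.0 (shut) to 1.0 (fully open).
Only numpy, scipy, OpenCV 4.12 (cv2) and the standard library are available. Lean on these libraries where they do the work, as an engineer would, in place of code of your own. Each camera call takes 0.05 s, during which the arm holds its last target. There are 200 camera calls.

## Working session

There is one attempt and no reset: what is moved stays moved. The work goes in short steps, Python scripts to look and compute and a tool call to move; the robot and the scene stay as the last step left them, time stands still between calls to the robot, and variables do not carry over. Pictures are saved under pics/ and viewed, about 12 in all and at most 16, crops included, and the job is handed in when it is done.

Besides the shell and the picture viewer there is one more tool, called after "Request:" as name([rows], argument=value, ...), one row to a line, values as JSON. step_arm: Moves the arm, as the interface text tells. Its arguments: {"type":"object","properties":{"steps":{"type":"array"},"claw":{"type":"number"}},"required":["steps"]}

```bash
mkdir -p pics; ls; cat > h.py <<'E'
import numpy as np, cv2
from plant import state, grab_frame, camera_params, job_done, boxes_of
def shot(cam,name=None,crop=None,scale=1):
    im,d=grab_frame(cam)
    if name:
        o=im if crop is None else im[crop[1]:crop[3],crop[0]:crop[2]]
        if scale!=1:o=cv2.resize(o,None,fx=scale,fy=scale,interpolation=cv2.INTER_CUBIC)
        cv2.imwrite('pics/'+name+'.png',cv2.cvtColor(o,cv2.COLOR_RGB2BGR))
    return im,d
def cloud(cam,d):
    p=camera_params(cam);K=np.array(p['mtx']);T=np.array(p['extrinsics'])
    v,u=np.mgrid[:d.shape[0],:d.shape[1]]
    P=np.stack([(u-K[0,2])/K[0,0]*d,(v-K[1,2])/K[1,1]*d,d],-1)
    return P@T[:3,:3].T+T[:3,3]
def proj(cam,X):
    p=camera_params(cam);K=np.array(p['mtx']);T=np.linalg.inv(np.array(p['extrinsics']))
    q=K@(T[:3,:3]@np.array(X)+T[:3,3]);return q[:2]/q[2]
def at_z(cam,u,v,z):
    p=camera_params(cam);K=np.array(p['mtx']);T=np.array(p['extrinsics'])
    r=T[:3,:3]@np.linalg.inv(K)@np.array([u,v,1.]);return T[:3,3]+r*(z-T[2,3])/r[2]
def rot():
    from scipy.spatial.transform import Rotation as R
    q=state()['tool_rot'];return R.from_quat([q[1],q[2],q[3],q[0]]).as_matrix()
E
python3 - <<'E'
from h import *
s=state();print(s);print(rot())
for c in('top','side'):
    im,d=shot(c,c+'0');print(c,camera_params(c))
    P=cloud(c,d)
    np.save(c+'0.npy',P)
    for l in('magazine','knob','shaker','start_top','pan','lid','sieve_blue','sieve_green','sieve_yellow','sieve_red','iodine','specimen_jar','conical_flask'):
        if c=='side' and l not in('pan','lid'):continue
        print(l,[(b['box'],round(b['p'],2)) for b in boxes_of(c,l)[:2]])
E
```

```text
pics
{'time': 0.0, 'joint_pos': array([ 1.00001568e+00,  5.33540327e-02,  1.61430984e+00,  3.07416383e-06,
        1.47598472e+00, -1.18989965e-01]), 'joint_vel': array([ 7.84160808e-05, -5.49403095e-04,  7.01010844e-04,  7.18057892e-04,
        9.89720237e-04, -1.28639734e-04]), 'joint_efforts': array([ 1.99231792e-03, -3.93678331e+01, -3.70180535e+01,  1.12095561e-04,
        6.80013283e-03,  9.23419975e-06]), 'tool_pos': array([0.27251363, 0.56176493, 0.23005531]), 'tool_rot': array([-3.48984072e-04,  2.23979072e-01,  9.74593412e-01, -9.66917292e-04]), 'contact_force': array([-0.38186258, -0.31079163,  1.1386256 ]), 'ft_torque': array([ 0.04158046, -0.02977026, -0.01551811]), 'gripper_width': 0.9994562108903646}
[[-8.99666507e-01  4.36576381e-01 -1.11337363e-03]
 [ 4.36577731e-01  8.99664881e-01 -1.72837219e-03]
 [ 2.47096679e-04 -2.04103270e-03 -9.99997887e-01]]
top {'mtx': array([[432.11154967,   0.        , 318.40620196],
       [  0.        , 432.11154967, 193.70736614],
       [  0.        ,   0.        ,   1.        ]]), 'extrinsics': array([[-0.01150353, -0.9968002 ,  0.079
[... 548 characters left out ...]
, 8.9, 12.0], 0.46)]
specimen_jar [([368.4, 160.3, 18.2, 21.8], 0.82)]
conical_flask [([405.5, 165.9, 22.3, 15.5], 0.65)]
side {'mtx': array([[376.92610642,   0.        , 320.55533828],
       [  0.        , 376.92610642, 194.07137641],
       [  0.        ,   0.        ,   1.        ]]), 'extrinsics': array([[ 0.99694962, -0.01074775,  0.07730419,  0.44681664],
       [-0.07500501, -0.40579956,  0.91087923, -0.89709276],
       [ 0.02158011, -0.9138989 , -0.40536786,  0.49333134],
       [ 0.        ,  0.        ,  0.        ,  1.        ]])}
pan [([308.8, 271.6, 19.9, 21.8], 0.68), ([292.9, 234.8, 2.3, 4.9], 0.4)]
lid [([288.0, 311.5, 30.5, 21.2], 0.73), ([285.2, 156.6, 70.8, 42.3], 0.48)]
```

```bash
python3 - <<'E'
import cv2,numpy as np
t=cv2.imread('pics/top0.png');s=cv2.imread('pics/side0.png')
a=cv2.resize(t[140:250,180:460],None,fx=2.857,fy=2.857,interpolation=cv2.INTER_CUBIC)
b=cv2.resize(s[90:345,180:460],(800,600)) if 0 else cv2.resize(s[120:345,200:456],None,fx=3.1,fy=2.6,interpolation=cv2.INTER_CUBIC)
cv2.imwrite('pics/a.png',a);cv2.imwrite('pics/b.png',b)
P=np.load('top0.npy')
for n,(u,v,w,h) in dict(pan=(395.8,199.9,16.4,19.2),lid=(430.7,209.9,13.7,14.8),mag=(190.5,159.1,80.1,74.1),shk=(313.8,198.1,63.4,39.8)).items():
    Q=P[int(v)-2:int(v+h)+3,int(u)-2:int(u+w)+3].reshape(-1,3)
    print(n,[(z,(Q[:,2]>z).sum(),Q[Q[:,2]>z].mean(0).round(4),((Q[Q[:,2]>z].max(0)+Q[Q[:,2]>z].min(0))/2).round(4)) for z in (.02,.04,.06,.075) if (Q[:,2]>z).any()])
E
```

```text
pan [(0.02, np.int64(64), array([ 0.4974, -0.2497,  0.0496]), array([ 0.4818, -0.1289,  0.7115])), (0.04, np.int64(2), array([ 0.4626, -0.1066,  0.7216]), array([ 0.4626, -0.1066,  0.7216])), (0.06, np.int64(1), array([0.4404, 0.0199, 1.4028]), array([0.4404, 0.0199, 1.4028])), (0.075, np.int64(1), array([0.4404, 0.0199, 1.4028]), array([0.4404, 0.0199, 1.4028]))]
lid [(0.02, np.int64(28), array([ 0.4656, -0.3429,  0.1269]), array([ 0.4573, -0.1794,  0.7125])), (0.04, np.int64(2), array([0.4404, 0.0199, 1.4028]), array([0.4404, 0.0199, 1.4028])), (0.06, np.int64(2), array([0.4404, 0.0199, 1.4028]), array([0.4404, 0.0199, 1.4028])), (0.075, np.int64(2), array([0.4404, 0.0199, 1.4028]), array([0.4404, 0.0199, 1.4028]))]
mag [(0.02, np.int64(4610), array([0.5374, 0.2849, 0.0658]), array([0.5385, 0.2118, 0.7114])), (0.04, np.int64(4085), array([0.5432, 0.2924, 0.0712]), array([0.5385, 0.2118, 0.7215])), (0.06, np.int64(3943), array([0.5431, 0.2927, 0.0717]), array([0.5386, 0.2118, 0.7314])), (0.075, np.int64(91), array([0.5176, 0.232 , 0.3365]), array([0.4962, 0.1587, 0.7389]))]
shk [(0.02, np.int64(2061), array([ 0.4702, -0.0724,  0.0457]), array([ 0.4715, -0.0746,  0.7115])), (0.04, np.int64(764), array([ 0.4713, -0.0623,  0.0673]), array([ 0.4643, -0.0684,  0.7214])), (0.06, np.int64(13), array([0.4405, 0.006 , 1.093 ]), array([ 0.4412, -0.0159,  0.7314])), (0.075, np.int64(10), array([0.4404, 0.0199, 1.4028]), array([0.4404, 0.0199, 1.4028]))]
```

View pics/a.png

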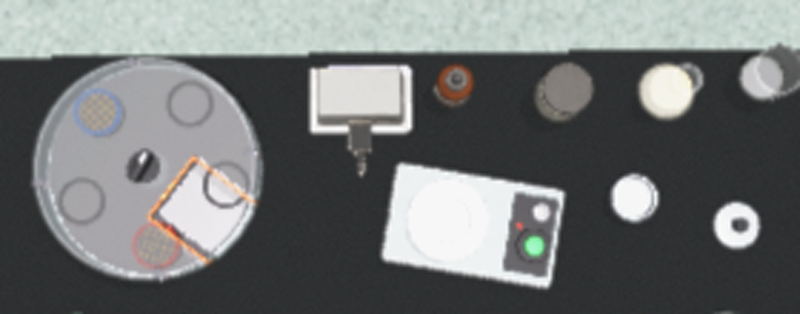

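View pics/b.png

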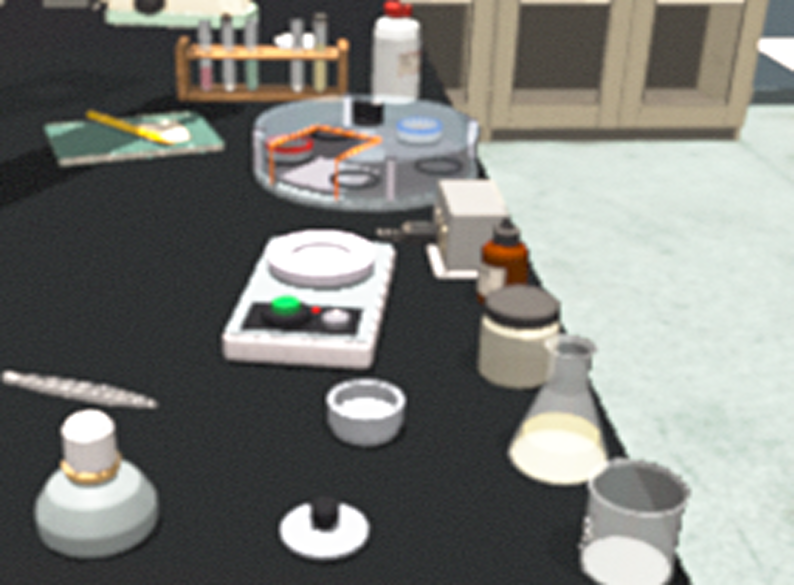

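Blue and red are the only sieves in the magazine: blue sits at the back left at crop (98,112) and red beside the window at (157,244). The window's middle is near (205,205). The pan is at (634,198), the lid at (737,225) and the button at (534,246). Next I'll take exact positions.

```bash
cat >> h.py <<'E'
def hullc(cam,x,y,rings):
    a=np.linspace(0,2*np.pi,40)
    pts=np.array([proj(cam,[x+r*np.cos(t),y+r*np.sin(t),z]) for r,z in rings for t in a])
    h=cv2.convexHull(pts.astype(np.float32));m=cv2.moments(h)
    return np.array([m['m10']/m['m00'],m['m01']/m['m00']])
def fit(cam,mask,rings):
    v,u=np.nonzero(mask);c=np.array([u.mean(),v.mean()]);z=rings[0][1]
    p=at_z(cam,*c,z)
    for _ in range(5):
        e=c-hullc(cam,p[0],p[1],rings); p=p+at_z(cam,*(c+e),z)-at_z(cam,*c,z)
    return p[:2].round(4),len(u)
def blob(mask,near):
    n,l,s,c=cv2.connectedComponentsWithStats(mask.astype(np.uint8))
    i=1+np.argmin(np.hypot(*(c[1:]-near).T)+1e3*(s[1:,4]<8)); return l==i
PAN=[(.025,.03),(.025,.01),(.0225,0)];LID=[(.025,.010),(.025,.005)]
def pan_lid(cam,pan0=(.497,-.25),lid0=(.4656,-.343),im=None):
    if im is None: im,_=grab_frame(cam)
    g=im.min(2);out={}
    for n,p0,r in(('pan',pan0,PAN),('lid',lid0,LID)):
        m=g>(90 if cam=='top' else 110)
        m=blob(m,proj(cam,[*p0,.02]))
        cs,_=cv2.findContours(m.astype(np.uint8),cv2.RETR_EXTERNAL,cv2.CHAIN_APPROX_NONE)
        f=np.zeros(m.shape,np.uint8);cv2.drawContours(f,cs,-1,1,-1)
        out[n]=fit(cam,f,r)
    return out
E
python3 - <<'E'
from h import *
for c in('top','side'):
    im=cv2.cvtColor(cv2.imread(f'pics/{c}0.png'),cv2.COLOR_BGR2RGB);P=np.load(c+'0.npy');Z=P[...,2]
    print(c,pan_lid(c,im=im))
    r,g,b=[im[...,i].astype(int) for i in range(3)]
    # button
    m=blob((g-r>60)&(g-b>40),proj(c,[.44,-.15,.05]));v,u=np.nonzero(m);print('btn',at_z(c,u.mean(),v.mean(),.0515),m.sum())
    X=P.reshape(-1,3)
    t=X[(abs(X[:,2]-.053)<.004)&(np.hypot(X[:,0]-.47,X[:,1]+.03)<.08)]
    # table annulus: least-squares using bounding
    t2=t[np.hypot(*(t[:,:2]-np.median(t[:,:2],0)).T)<.055]
    (cx,cy),rad=cv2.minEnclosingCircle((t2[:,:2]*1000).astype(np.float32))
    print('table',t2.mean(0),cx,cy,rad,len(t2))
    k=X[(X[:,2]>.08)&(X[:,2]<.11)&(np.hypot(X[:,0]-.54,X[:,1]-.29)<.04)]
    if len(k): 
        w,V=np.linalg.eigh(np.cov(k[:,:2].T));print('knob',len(k),k.mean(0),w,V[:,1])
    if c=='top':
        h=X[(abs(X[:,2]-.065)<.004)&(np.hypot(X[:,0]-.54,X[:,1]-.29)<.15)]
        print('hood',len(h),h.mean(0),[x/1e3 for x in cv2.minEnclosingCircle((h[:,:2]*1000).astype(np.float32))[0]],cv2.minEnclosingCircle((h[:,:2]*1000).astype(np.float32))[1])
    o=(r>190)&(r-b>90)&(g>60)&(g<190)&(np.hypot(P[...,0]-.54,P[...,1]-.29)<.16)
    v,u=np.nonzero(o);print('orange',[tuple(np.append(at_z(c,uu,vv,.065)[:2],Z[vv,uu]).round(3)) for uu,vv in zip(u,v)][::3])
im=cv2.imread('pics/top0.png')[150:245,180:285];cv2.imwrite('pics/c.png',cv2.resize(im,None,fx=7,fy=6.2,interpolation=cv2.INTER_CUBIC)[:600])
E
```

```text
top {'pan': (array([ 0.4983, -0.2554]), 232), 'lid': (array([ 0.4671, -0.3725]), 224)}
btn [ 0.44559834 -0.13812883  0.0515    ] 35
table [ 0.47672227 -0.04444124  0.05287793] 476.1518859863281 -44.04458236694336 43.67406463623047 372
knob 59 [0.53570411 0.28325036 0.09534781] [1.42519855e-05 1.11016060e-04] [-0.85618342  0.516672  ]
hood 3381 [0.54327078 0.29440806 0.06515243] [0.5357904052734375, 0.28339041137695314] 121.73298645019531
orange [(np.float64(0.545), np.float64(0.233), np.float64(0.064)), (np.float64(0.542), np.float64(0.233), np.float64(0.022)), (np.float64(0.533), np.float64(0.242), np.float64(0.061)), (np.float64(0.523), np.float64(0.248), np.float64(0.066)), (np.float64(0.514), np.float64(0.254), np.float64(0.025)), (np.float64(0.502), np.float64(0.267), np.float64(0.066)), (np.float64(0.496), np.float64(0.27), np.float64(0.067)), (np.float64(0.49), np.float64(0.273), np.float64(0.021)), (np.float64(0.48), np.float64(0.279), np.float64(0.066)), (np.float64(0.474), np.float64(0.273), np.float64(0.065)), (np.float64(0.471), np.float64(0.27), np.float64(0.068)), (np.f
[... 1919 characters left out ...]
.float64(0.542), np.float64(0.223), np.float64(0.064)), (np.float64(0.437), np.float64(0.216), np.float64(0.063)), (np.float64(0.528), np.float64(0.214), np.float64(0.041)), (np.float64(0.538), np.float64(0.214), np.float64(0.064)), (np.float64(0.522), np.float64(0.205), np.float64(0.029)), (np.float64(0.434), np.float64(0.19), np.float64(0.055)), (np.float64(0.505), np.float64(0.18), np.float64(0.02)), (np.float64(0.504), np.float64(0.172), np.float64(0.065)), (np.float64(0.501), np.float64(0.164), np.float64(0.063)), (np.float64(0.495), np.float64(0.102), np.float64(0.038)), (np.float64(0.494), np.float64(0.081), np.float64(0.028)), (np.float64(0.493), np.float64(0.06), np.float64(0.018))]
```

View pics/c.png

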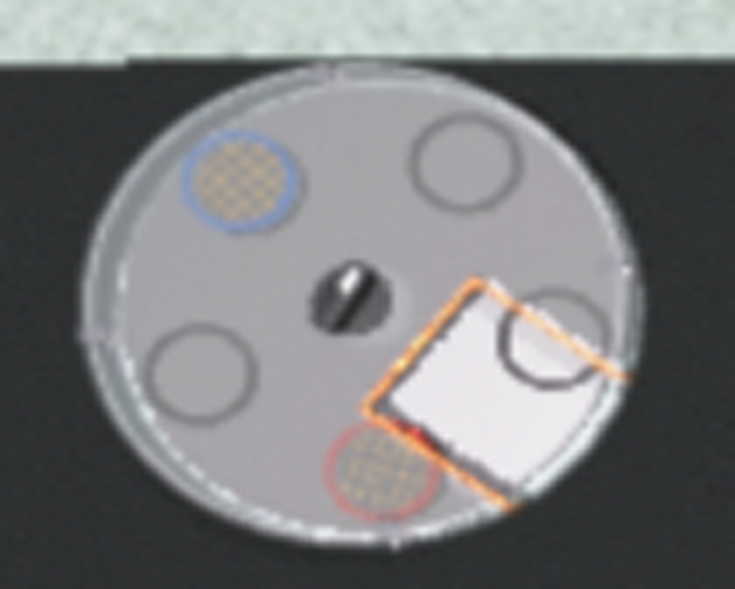

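```bash
python3 - <<'E'
from h import *
ax=np.array([.5358,.2834])
for n,u,v,z in(('red',234.7,225.8,.046),('blue',214.4,179.5,.046),('ring_win',180+553/7,150+338/6.2,.022),('ring_r',180+466/7,150+163/6.2,.022),('ring_l',180+202/7,150+374/6.2,.022)):
    p=at_z('top',u,v,z)[:2];d=p-ax;print(n,p.round(4),np.hypot(*d).round(4),np.degrees(np.arctan2(d[1],d[0]))%360)
E
```

```text
red [0.4503 0.274 ] 0.0861 186.30382593854168
blue [0.5966 0.3385] 0.082 42.14457987420118
ring_win [0.5174 0.2011] 0.0843 257.4018519604548
ring_r [0.6086 0.241 ] 0.0843 329.77273061046105
ring_l [0.5006 0.361 ] 0.0852 114.36759992446203
```

Request:
step_arm([
  [-45,-17,5,0],
  [-45,-17,5,0],
  [-45,-17,5,0],
  [-45,-17,5,0],
  [-45,-17,5,0],
  [-45,-17,5,0],
  [-45,-17,5,0],
  [-43,-16,5,4.5],
], claw=45)

```text
time: 1.65
tool_pos: [0.5427, 0.2815, 0.1922]
tool_rot: [0.001, 0.257, 0.966, 0.003]
contact_force: [-0.1, -0.0, -0.1]
gripper_width: 0.451
```

```bash
cat > go.py <<'E'
import sys
from h import *
# usage: go.py x y z yaw_y(deg)  -> remaining tool-frame shift mm and turn deg
x,y,z,yaw=map(float,sys.argv[1:5]);s=state();R=rot()
d=R.T@(np.array([x,y,z])-s['tool_pos'])*1000
w=np.degrees(np.arctan2(R[1,1],R[0,1]));t=(w-yaw+180)%360-180
print('t',round(s['time'],2),'pos',s['tool_pos'].round(4),'yaw',w.round(2),'grip',round(s['gripper_width'],3),'F',s['contact_force'].round(1),'j6',np.degrees(s['joint_pos'][5]).round(0))
print('shift',d.round(1),'turn',round(t,2),'tilt',np.degrees(np.arccos(-R[2,2])).round(2))
E
python3 go.py .5357 .283 .12 59.5
```

```text
t 1.65 pos [0.5427 0.2815 0.1922] yaw 60.21 grip 0.451 F [-0.1 -0.  -0.1] j6 -40.0
shift [ 6.9 -2.7 72.2] turn 0.71 tilt 0.41
```

Request:
step_arm([
  [7,-3,24,0.7],
  [0,0,30,0],
  [0,0,30,0],
  [0,0,20,0],
  [0,0,5,0],
  [0,0,2,0],
])

```text
time: 2.25
tool_pos: [0.5426, 0.2764, 0.0795]
tool_rot: [0.004, 0.27, 0.963, 0.004]
contact_force: [1.0, 0.1, 0.9]
gripper_width: 0.452
```

```bash
python3 go.py .5357 .283 .08 59.5
```

```text
t 2.25 pos [0.5426 0.2764 0.0795] yaw 58.73 grip 0.452 F [1.  0.1 0.9] j6 -39.0
shift [ 9.3  2.1 -0.6] turn -0.77 tilt 0.65
```

Request:
step_arm([
  [9,2,-1,-0.8],
  [0,0,0,0],
])

```text
time: 2.45
tool_pos: [0.5362, 0.2838, 0.0822]
tool_rot: [0.005, 0.262, 0.965, 0.005]
contact_force: [0.1, 0.6, -0.3]
gripper_width: 0.448
```

```bash
python3 go.py .5357 .283 .08 59.5
```

```text
t 2.45 pos [0.5362 0.2838 0.0822] yaw 59.59 grip 0.448 F [ 0.1  0.6 -0.3] j6 -39.0
shift [ 0.  -1.   2.2] turn 0.09 tilt 0.77
```

Request:
step_arm([
  [0,0,2,0],
  [0,0,0,0],
  [0,0,0,0],
  [0,0,0,0],
  [0,0,0,0],
  [0,0,0,0],
], claw=0)

```text
time: 3.05
tool_pos: [0.5363, 0.2836, 0.0825]
tool_rot: [0.006, 0.261, 0.965, 0.004]
contact_force: [-0.0, -0.2, -1.7]
gripper_width: 0.12
```

```bash
python3 go.py .5357 .283 .08 59.5
```

```text
t 3.05 pos [0.5363 0.2836 0.0825] yaw 59.71 grip 0.12 F [-0.  -0.2 -1.7] j6 -39.0
shift [ 0.3 -0.9  2.5] turn 0.21 tilt 0.8
```

Request:
step_arm([
  [0,0,0,8.5],
  [0,0,0,8.5],
  [0,0,0,8.5],
  [0,0,0,8.5],
  [0,0,0,8.5],
  [0,0,0,8.5],
  [0,0,0,8.5],
  [0,0,0,8.5],
])

```text
time: 3.85
tool_pos: [0.5362, 0.2835, 0.0825]
tool_rot: [0.003, 0.762, 0.648, 0.006]
contact_force: [-0.6, 1.0, -1.5]
gripper_width: 0.117
```

```bash
python3 go.py .5362 .2835 .08 -107.3
```

```text
t 3.85 pos [0.5362 0.2835 0.0825] yaw -9.29 grip 0.117 F [-0.6  1.  -1.5] j6 30.0
shift [0.  0.  2.5] turn 98.01 tilt 0.72
```

Request:
step_arm([
  [0,0,0,8.5],
  [0,0,0,8.5],
  [0,0,0,8.5],
  [0,0,0,8.5],
  [0,0,0,8.5],
  [0,0,0,8.5],
  [0,0,0,8.5],
  [0,0,0,8.5],
])

```text
time: 4.65
tool_pos: [0.5359, 0.2836, 0.0825]
tool_rot: [-0.0, 0.995, 0.104, 0.005]
contact_force: [1.1, 0.5, -1.5]
gripper_width: 0.123
```

Request:
step_arm([
  [0,0,0,8.5],
  [0,0,0,8.5],
  [0,0,0,8.5],
  [0,0,0,4],
  [0,0,0,0],
  [0,0,0,0],
])

```text
time: 5.25
tool_pos: [0.5359, 0.2836, 0.0825]
tool_rot: [-0.001, 0.988, -0.157, 0.004]
contact_force: [1.0, 0.3, -1.5]
gripper_width: 0.122
```

```bash
python3 go.py .5362 .2835 .08 -107.3
```

```text
t 5.25 pos [0.5359 0.2836 0.0825] yaw -108.04 grip 0.122 F [ 1.   0.3 -1.5] j6 129.0
shift [0.3 0.  2.5] turn -0.74 tilt 0.45
```

Turned; release, rise, and look at the magazine from the top once the arm is clear.

Request:
step_arm([
  [0,0,0,-0.7],
  [0,0,0,0],
])

```text
time: 5.45
tool_pos: [0.5359, 0.2836, 0.0825]
tool_rot: [-0.001, 0.989, -0.149, 0.004]
contact_force: [1.6, -0.1, -0.7]
gripper_width: 0.123
```

Request:
step_arm([
  [0,0,0,0],
  [0,0,0,0],
  [0,0,0,0],
  [0,0,-20,0],
  [0,0,-50,0],
  [0,0,-50,0],
  [0,0,-20,-8.5],
], claw=50)

```text
time: 6.15
tool_pos: [0.5326, 0.2829, 0.2228]
tool_rot: [0.001, 0.997, -0.073, 0.001]
contact_force: [1.0, 1.0, 0.6]
gripper_width: 0.499
```

```bash
python3 go.py .4988 -.2535 .15 -27
```

```text
t 6.15 pos [0.5326 0.2829 0.2228] yaw -98.35 grip 0.499 F [1.  1.  0.6] j6 119.0
shift [ 44.4 535.5  73.5] turn -71.35 tilt 0.09
```

Request:
step_arm([
  [4,48,0,0],
  [4,48,0,0],
  [4,48,0,0],
  [4,48,0,0],
  [4,48,0,0],
  [4,48,0,0],
  [4,48,0,0],
  [4,48,0,0],
], claw=85)

```text
time: 6.95
tool_pos: [0.5151, -0.1081, 0.2341]
tool_rot: [-0.002, 0.998, -0.064, 0.013]
contact_force: [0.7, 0.1, 1.0]
gripper_width: 0.853
```

Request:
step_arm([
  [4,48,10,0],
  [4,48,10,0],
  [4,48,10,0],
  [0,0,10,-8.3],
  [0,0,0,0],
])

```text
time: 7.45
tool_pos: [0.5085, -0.2621, 0.1965]
tool_rot: [0.001, 1.0, 0.006, 0.017]
contact_force: [-0.1, 0.3, -0.4]
gripper_width: 0.848
```

```bash
python3 go.py .4988 -.2535 .1 -90; python3 - <<'E'
from h import *
im,_=shot('side');print(pan_lid('side',im=im))
im,_=shot('top','t1',(180,140,460,340),2.85);print(pan_lid('top',im=im))
E
```

```text
t 7.45 pos [ 0.5085 -0.2621  0.1965] yaw -89.31 grip 0.848 F [-0.1  0.3 -0.4] j6 54.0
shift [-12.8  -9.   96.1] turn 0.69 tilt 1.9
{'pan': (array([ 0.499 , -0.2514]), 508), 'lid': (array([ 0.4671, -0.376 ]), 428)}
{'pan': (array([ 0.4992, -0.2509]), 132), 'lid': (array([ 0.4586, -0.3688]), 131)}
```

View pics/t1.png

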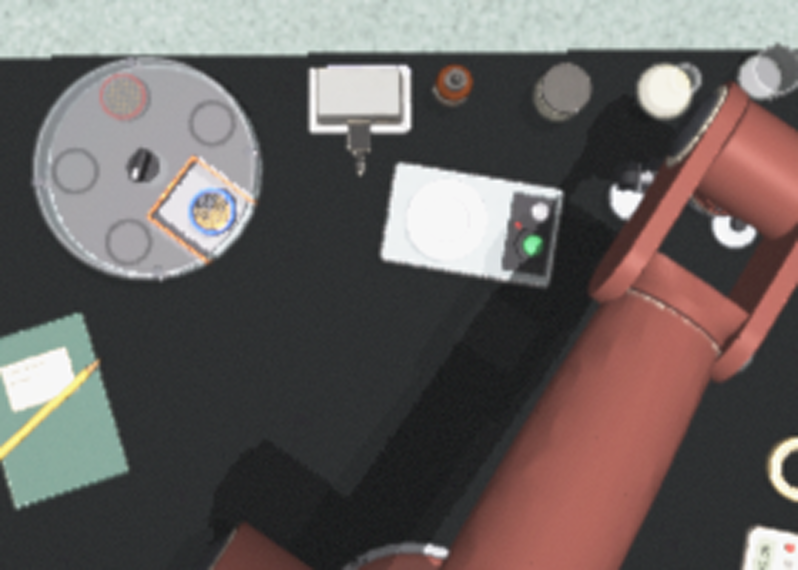

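```bash
sed -i "s/,'tilt'.*/,'tz',(np.degrees(R[:2,2])).round(2))/" go.py; python3 go.py .4990 -.2535 .1 -90
```

```text
t 7.55 pos [ 0.5095 -0.2615  0.1984] yaw -89.36 grip 0.848 F [ 0.4  0.5 -0.4] j6 54.0
shift [-13.9  -8.6  97.9] turn 0.64 tz [ 2.03 -0.25]
```

Request:
step_arm([
  [-5,-4,24,0.7],
  [-4,-3,24,0],
  [-3,-2,24,0],
  [0,0,24,0],
  [0,0,0,0],
])

```text
time: 8.05
tool_pos: [0.5059, -0.2495, 0.1067]
tool_rot: [0.005, 1.0, -0.002, 0.023]
contact_force: [-0.3, 1.2, -0.9]
gripper_width: 0.849
```

```bash
python3 go.py .4990 -.2535 .025 -90
```

```text
t 8.05 pos [ 0.5059 -0.2495  0.1067] yaw -90.27 grip 0.849 F [-0.3  1.2 -0.9] j6 56.0
shift [-10.7   3.2  81.3] turn -0.27 tz [ 2.66 -0.62]
```

Request:
step_arm([
  [0,0,-50,0],
  [0,0,-50,0],
  [0,0,0,0],
])

```text
time: 8.35
tool_pos: [0.5019, -0.2454, 0.2122]
tool_rot: [0.005, 1.0, -0.002, 0.023]
contact_force: [-0.0, -1.2, 0.9]
gripper_width: 0.849
```

```bash
python3 go.py .4990 -.2535 .1 -90
```

```text
t 8.35 pos [ 0.5019 -0.2454  0.2122] yaw -90.26 grip 0.849 F [-0.  -1.2  0.9] j6 56.0
shift [ -8.    7.1 112.1] turn -0.26 tz [ 2.64 -0.57]
```

Request:
step_arm([
  [0,0,12,0],
  [0,0,12,0],
  [0,0,12,0],
  [0,0,12,0],
  [0,0,12,0],
  [0,0,12,0],
  [0,0,12,0],
  [0,0,12,0],
])

```text
time: 9.15
tool_pos: [0.5067, -0.2443, 0.1086]
tool_rot: [0.005, 1.0, -0.002, 0.023]
contact_force: [0.2, -0.4, 0.3]
gripper_width: 0.847
```

```bash
python3 go.py .4990 -.2535 .1 -90
```

```text
t 9.15 pos [ 0.5067 -0.2443  0.1086] yaw -90.27 grip 0.847 F [ 0.2 -0.4  0.3] j6 56.0
shift [-8.   9.2  8.3] turn -0.27 tz [ 2.64 -0.55]
```

Request:
step_arm([
  [0,-48,-10,0],
  [0,-48,0,0],
  [0,-48,0,0],
  [0,-48,0,0],
  [0,0,0,0],
])

```text
time: 9.65
tool_pos: [0.5056, -0.047, 0.1102]
tool_rot: [0.003, 1.0, -0.005, 0.02]
contact_force: [-0.6, -0.3, -0.0]
gripper_width: 0.852
```

```bash
python3 go.py .4990 -.2535 .1 -90
```

```text
t 9.65 pos [ 0.5056 -0.047   0.1102] yaw -90.61 grip 0.852 F [-0.6 -0.3 -0. ] j6 77.0
shift [ -4.8 206.5  11.2] turn -0.61 tz [ 2.31 -0.35]
```

Request:
step_arm([
  [0,24,0,0],
  [0,24,0,0],
  [0,24,0,0],
  [0,24,0,0],
  [0,24,0,0],
  [0,24,0,0],
  [0,24,0,0],
  [0,0,0,0],
])

```text
time: 10.45
tool_pos: [0.504, -0.2232, 0.107]
tool_rot: [0.004, 1.0, -0.003, 0.02]
contact_force: [-0.0, -0.0, 0.2]
gripper_width: 0.854
```

```bash
python3 go.py .4990 -.2535 .1 -90
```

```text
t 10.45 pos [ 0.504  -0.2232  0.107 ] yaw -90.34 grip 0.854 F [-0.  -0.   0.2] j6 58.0
shift [-5.1 30.3  7.1] turn -0.34 tz [ 2.28 -0.46]
```

Request:
step_arm([
  [25,0,0,0],
  [25,0,0,0],
  [0,0,0,0],
])

```text
time: 10.75
tool_pos: [0.5539, -0.2247, 0.1069]
tool_rot: [0.003, 1.0, -0.005, 0.019]
contact_force: [-0.4, 0.2, -0.6]
gripper_width: 0.852
```

```bash
python3 go.py .4990 -.2535 .1 -90
```

```text
t 10.75 pos [ 0.5539 -0.2247  0.1069] yaw -90.58 grip 0.852 F [-0.4  0.2 -0.6] j6 61.0
shift [-54.8  29.3   5. ] turn -0.58 tz [ 2.17 -0.39]
```

Request:
step_arm([
  [-8,5,0,0],
  [-8,5,0,0],
  [-8,5,0,0],
  [-8,5,0,0],
  [-8,5,0,0],
  [-8,5,0,0],
  [-5,0,0,0],
  [0,0,0,0],
])

```text
time: 11.55
tool_pos: [0.4919, -0.2559, 0.1032]
tool_rot: [0.003, 1.0, -0.006, 0.017]
contact_force: [-1.0, -0.2, 0.9]
gripper_width: 0.851
```

```bash
python3 go.py .4990 -.2535 .1 -90
```

```text
t 11.55 pos [ 0.4919 -0.2559  0.1032] yaw -90.66 grip 0.851 F [-1.  -0.2  0.9] j6 55.0
shift [ 6.9 -2.5  3.4] turn -0.66 tz [ 1.96 -0.31]
```

Request:
step_arm([
  [7,-2,22,-0.7],
  [0,0,22,0],
  [0,0,22,0],
  [0,0,18,0],
  [0,0,0,0],
])

```text
time: 12.05
tool_pos: [0.5045, -0.2554, 0.0195]
tool_rot: [0.004, 1.0, 0.001, 0.02]
contact_force: [-0.9, -0.1, 0.4]
gripper_width: 0.852
```

```bash
python3 go.py .4990 -.2535 .018 -90
```

```text
t 12.05 pos [ 0.5045 -0.2554  0.0195] yaw -89.92 grip 0.852 F [-0.9 -0.1  0.4] j6 55.0
shift [-5.6 -1.9  1.3] turn 0.08 tz [ 2.29 -0.48]
```

Request:
step_arm([
  [-5.5,-2,1,0],
  [0,0,0,0],
])

```text
time: 12.25
tool_pos: [0.4993, -0.2533, 0.0191]
tool_rot: [0.004, 1.0, 0.001, 0.02]
contact_force: [-0.8, -0.1, -0.9]
gripper_width: 0.851
```

Request:
step_arm([
  [0,0,0,0],
  [0,0,0,0],
  [0,0,0,0],
  [0,0,0,0],
  [0,0,0,0],
], claw=0)

```text
time: 12.75
tool_pos: [0.5013, -0.2546, 0.0234]
tool_rot: [0.006, 1.0, 0.001, 0.023]
contact_force: [-0.4, -0.2, -1.8]
gripper_width: 0.544
```

```bash
python3 go.py .4990 -.2535 .018 -90;  python3 - <<'E'
from h import *
im,_=shot('side','s2',(200,120,456,345),2.6);print(pan_lid('side',im=im))
E
```

```text
t 12.75 pos [ 0.5013 -0.2546  0.0234] yaw -89.89 grip 0.544 F [-0.4 -0.2 -1.8] j6 54.0
shift [-2.5 -1.2  5.2] turn 0.11 tz [ 2.62 -0.69]
{'pan': (array([ 0.499 , -0.2577]), 329), 'lid': (array([ 0.4671, -0.376 ]), 428)}
```

View pics/s2.png

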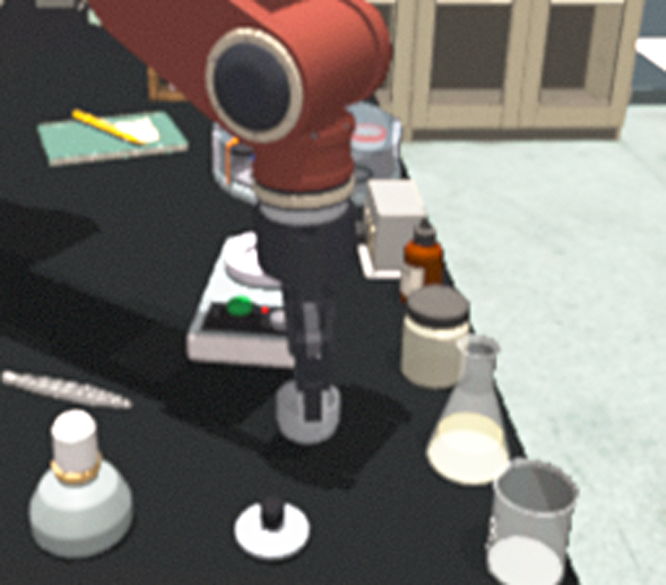

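Request:
step_arm([
  [0,0,-25,0],
  [0,0,-30,0],
  [0,0,-35,0],
  [-5,-24,0,0],
  [-5,-24,0,0],
  [-5,-24,0,0],
  [-5,-24,0,0],
  [0,-24,0,0],
])

```text
time: 13.6
tool_pos: [0.4752, -0.1317, 0.1131]
tool_rot: [0.005, 1.0, -0.002, 0.022]
contact_force: [0.4, 0.3, -0.9]
gripper_width: 0.543
```

Request:
step_arm([
  [0,-24,0,0],
  [0,-24,0,0],
  [0,-24,0,0],
  [0,0,0,0],
])

```text
time: 14.0
tool_pos: [0.4738, -0.0544, 0.1111]
tool_rot: [0.005, 1.0, -0.001, 0.021]
contact_force: [-0.1, -0.1, -1.4]
gripper_width: 0.546
```

```bash
python3 go.py .479 -.0437 .09 -90
```

```text
t 14.0 pos [ 0.4738 -0.0544  0.1111] yaw -90.07 grip 0.546 F [-0.1 -0.1 -1.4] j6 74.0
shift [  4.3 -10.9  21.2] turn -0.07 tz [ 2.43 -0.53]
```

Request:
step_arm([
  [4,-11,0,0],
  [0,0,21,0],
  [0,0,0,0],
])

```text
time: 14.3
tool_pos: [0.4795, -0.043, 0.09]
tool_rot: [0.005, 1.0, -0.001, 0.022]
contact_force: [-1.2, -0.2, -2.2]
gripper_width: 0.543
```

```bash
python3 go.py .479 -.0437 .068 -90; python3 - <<'E'
from h import *
im,_=shot('side','s3',(230,160,370,280),5)
E
```

```text
t 14.3 pos [ 0.4795 -0.043   0.09  ] yaw -90.09 grip 0.543 F [-1.2 -0.2 -2.2] j6 76.0
shift [-1.5  0.5 22. ] turn -0.09 tz [ 2.49 -0.55]
```

View pics/s3.png

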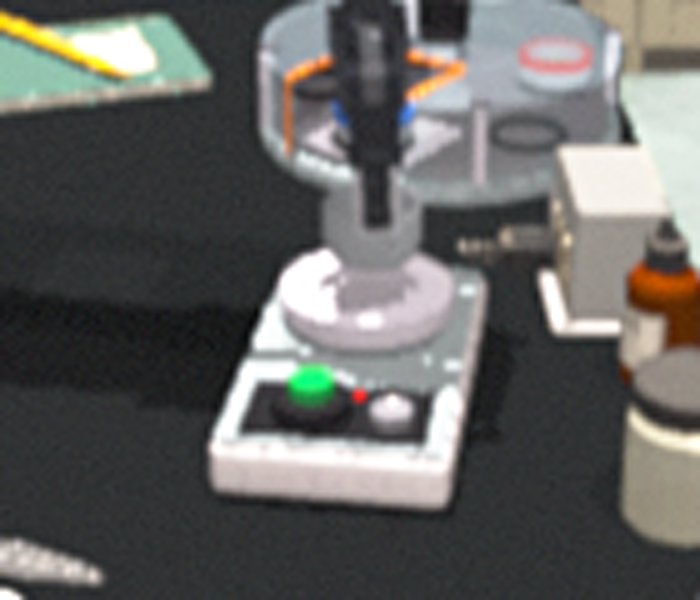

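Request:
step_arm([
  [-1.5,0,8,0],
  [0,0,6,0],
  [0,0,4,0],
  [0,0,3,0],
  [0,0,2,0],
  [0,0,0,0],
])

```text
time: 14.95
tool_pos: [0.4833, -0.0453, 0.0746]
tool_rot: [0.005, 1.0, -0.002, 0.025]
contact_force: [1.0, -0.1, -0.6]
gripper_width: 0.541
```

```bash
python3 go.py .479 -.0437 .0675 -90
```

```text
t 14.95 pos [ 0.4833 -0.0453  0.0746] yaw -90.24 grip 0.541 F [ 1.  -0.1 -0.6] j6 76.0
shift [-4.7 -1.6  6.9] turn -0.24 tz [ 2.83 -0.62]
```

Request:
step_arm([
  [-4.5,-1.5,-3,0],
  [0,0,0,0],
])

```text
time: 15.15
tool_pos: [0.4789, -0.0439, 0.078]
tool_rot: [0.006, 1.0, -0.002, 0.025]
contact_force: [0.2, 0.6, -1.4]
gripper_width: 0.542
```

Request:
step_arm([
  [0,0,4,0],
  [0,0,4,0],
])

```text
time: 15.35
tool_pos: [0.4788, -0.0442, 0.0703]
tool_rot: [0.006, 1.0, -0.002, 0.025]
contact_force: [-10.1, -1.2, 15.4]
gripper_width: 0.543
```

```bash
python3 go.py .479 -.0437 .0675 -90
```

```text
t 15.35 pos [ 0.4788 -0.0442  0.0703] yaw -90.24 grip 0.543 F [-10.1  -1.2  15.4] j6 76.0
shift [ 0.  -0.6  2.8] turn -0.24 tz [ 2.82 -0.68]
```

Request:
step_arm([
  [-1.5,0,0,0],
  [0,0,2,0],
])

```text
time: 15.55
tool_pos: [0.4768, -0.0442, 0.067]
tool_rot: [0.006, 1.0, -0.002, 0.024]
contact_force: [0.4, -0.4, -1.3]
gripper_width: 0.541
```

```bash
python3 go.py .4775 -.0437 .0675 -90
```

```text
t 15.55 pos [ 0.4768 -0.0442  0.067 ] yaw -90.25 grip 0.541 F [ 0.4 -0.4 -1.3] j6 76.0
shift [ 0.7 -0.5 -0.4] turn -0.25 tz [ 2.75 -0.67]
```

Request:
step_arm([
  [0,0,1.5,0],
])

```text
time: 15.65
tool_pos: [0.4769, -0.0442, 0.0658]
tool_rot: [0.006, 1.0, -0.002, 0.024]
contact_force: [-5.7, 1.3, 13.0]
gripper_width: 0.538
```

Request:
step_arm([
  [0,0,0,0],
  [0,0,0,0],
  [0,0,0,0],
  [0,0,-15,0],
  [0,0,-30,0],
  [0,0,-20,0],
], claw=75)

```text
time: 16.25
tool_pos: [0.4711, -0.0428, 0.1278]
tool_rot: [0.005, 1.0, -0.002, 0.02]
contact_force: [0.7, -0.1, 0.8]
gripper_width: 0.752
```

```bash
python3 go.py .4867 .2140 .13 -125.3
```

```text
t 16.25 pos [ 0.4711 -0.0428  0.1278] yaw -90.26 grip 0.752 F [ 0.7 -0.1  0.8] j6 76.0
shift [  14.6 -256.8   -4. ] turn 35.04 tz [ 2.26 -0.52]
```

Request:
step_arm([
  [0,-30,0,7],
  [0,-30,0,7],
  [0,-30,0,7],
  [0,-30,0,7],
  [0,-30,0,7],
  [0,0,0,0],
])

```text
time: 16.85
tool_pos: [0.5136, 0.1038, 0.1338]
tool_rot: [-0.003, 0.948, -0.316, 0.026]
contact_force: [-0.6, 0.8, -0.0]
gripper_width: 0.755
```

```bash
python3 - <<'E'
from h import *
im=cv2.imread('pics/t1.png')
hsv=cv2.cvtColor(im,cv2.COLOR_BGR2HSV)
m=(cv2.inRange(hsv,(100,90,80),(125,255,255))>0);m[:170]=0;m[260:]=0;m[:,:150]=0;m[:,270:]=0
v,u=np.nonzero(m);(c,r)=cv2.minEnclosingCircle(np.stack([u,v],1).astype(np.float32))
print(c,r,m.sum())
for cc in(c,(u.mean(),v.mean())):print(at_z('top',cc[0]/2.85+180,cc[1]/2.85+140,.046))
shot('top','t4',(180,140,400,290),3.6)
E
python3 go.py .4867 .2140 .13 -125.3
```

```text
(212.2098846435547, 210.6546173095703) 23.44984245300293 334
[0.48672762 0.21220688 0.046     ]
[0.48591209 0.21210174 0.046     ]
t 16.9 pos [0.5129 0.1027 0.1334] yaw -126.79 grip 0.749 F [ 0.3 -0.6 -0.3] j6 131.0
shift [-87.8 -73.4   0.8] turn -1.49 tz [ 2.9  -0.67]
```

View pics/t4.png

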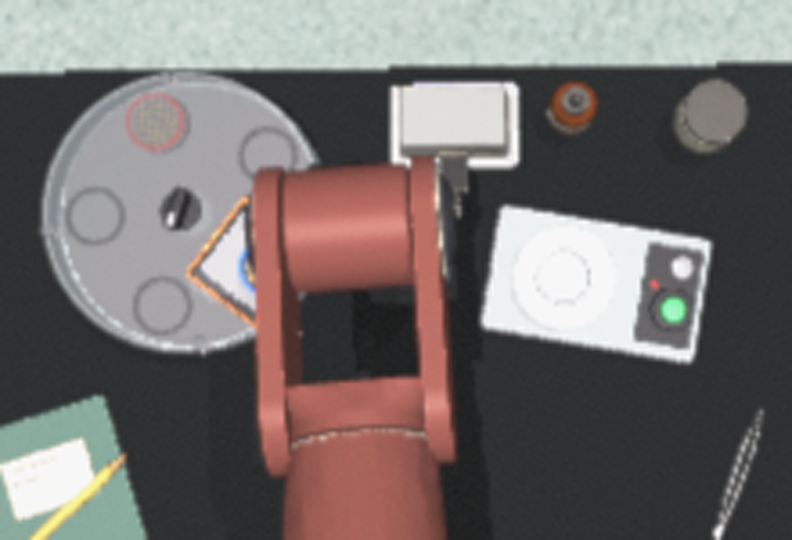

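Request:
step_arm([
  [-22,-18,0,-1.5],
  [-22,-18,0,0],
  [-22,-18,0,0],
  [-22,-18,0,0],
  [0,0,0,0],
], claw=66)

```text
time: 17.4
tool_pos: [0.4816, 0.2111, 0.1294]
tool_rot: [-0.0, 0.953, -0.302, 0.026]
contact_force: [-0.4, -0.5, -0.1]
gripper_width: 0.659
```

```bash
python3 go.py .4867 .2130 .1 -125.3
```

```text
t 17.4 pos [0.4816 0.2111 0.1294] yaw -125.2 grip 0.659 F [-0.4 -0.5 -0.1] j6 142.0
shift [ 1.6 -4.  29.6] turn 0.1 tz [ 2.81 -0.84]
```

Request:
step_arm([
  [2,-2,15,0],
  [0,0,15,0],
  [0,0,12,0],
  [0,0,0,0],
])

```text
time: 17.8
tool_pos: [0.4869, 0.2066, 0.0835]
tool_rot: [0.001, 0.953, -0.303, 0.026]
contact_force: [-0.8, -0.7, -0.4]
gripper_width: 0.665
```

```bash
python3 go.py .4867 .2130 .034 -125.3
```

```text
t 17.8 pos [0.4869 0.2066 0.0835] yaw -125.25 grip 0.665 F [-0.8 -0.7 -0.4] j6 142.0
shift [-6.3 -4.4 49.3] turn 0.05 tz [ 2.78 -0.97]
```

Request:
step_arm([
  [-6,-4.5,0,0],
  [0,0,10,0],
  [0,0,0,0],
])

```text
time: 18.1
tool_pos: [0.4854, 0.2126, 0.0721]
tool_rot: [0.001, 0.952, -0.304, 0.026]
contact_force: [0.7, -0.2, -0.8]
gripper_width: 0.662
```

```bash
python3 go.py .4867 .2130 .034 -125.3
```

```text
t 18.1 pos [0.4854 0.2126 0.0721] yaw -125.37 grip 0.662 F [ 0.7 -0.2 -0.8] j6 143.0
shift [-1.  -0.6 38.1] turn -0.07 tz [ 2.75 -1.  ]
```

Request:
step_arm([
  [-1,-0.5,10,0],
  [0,0,10,0],
  [0,0,10,0],
  [0,0,8,0],
  [0,0,0,0],
])

```text
time: 18.6
tool_pos: [0.487, 0.2132, 0.0311]
tool_rot: [0.001, 0.952, -0.304, 0.026]
contact_force: [-0.9, -0.3, 0.3]
gripper_width: 0.661
```

```bash
python3 go.py .4867 .2130 .034 -125.3
```

```text
t 18.6 pos [0.487  0.2132 0.0311] yaw -125.33 grip 0.661 F [-0.9 -0.3  0.3] j6 143.0
shift [-0.   0.3 -2.9] turn -0.03 tz [ 2.8  -0.99]
```

Request:
step_arm([
  [0,0,-3,0],
  [0,0,0,0],
])

```text
time: 18.8
tool_pos: [0.4868, 0.2132, 0.0339]
tool_rot: [0.001, 0.952, -0.304, 0.026]
contact_force: [0.8, -0.3, 0.2]
gripper_width: 0.661
```

Request:
step_arm([
  [0,0,0,0],
  [0,0,0,0],
  [0,0,0,0],
  [0,0,0,0],
  [0,0,0,0],
], claw=0)

```text
time: 19.3
tool_pos: [0.488, 0.2135, 0.036]
tool_rot: [0.0, 0.952, -0.304, 0.027]
contact_force: [0.7, -0.4, -0.8]
gripper_width: 0.553
```

```bash
python3 go.py .4867 .2130 .034 -125.3; python3 - <<'E'
from h import *
shot('side','s5',(230,120,370,240),5)
E
```

```text
t 19.3 pos [0.488  0.2135 0.036 ] yaw -125.33 grip 0.553 F [ 0.7 -0.4 -0.8] j6 143.0
shift [-0.9  1.2  1.9] turn -0.03 tz [ 2.94 -0.97]
```

View pics/s5.png

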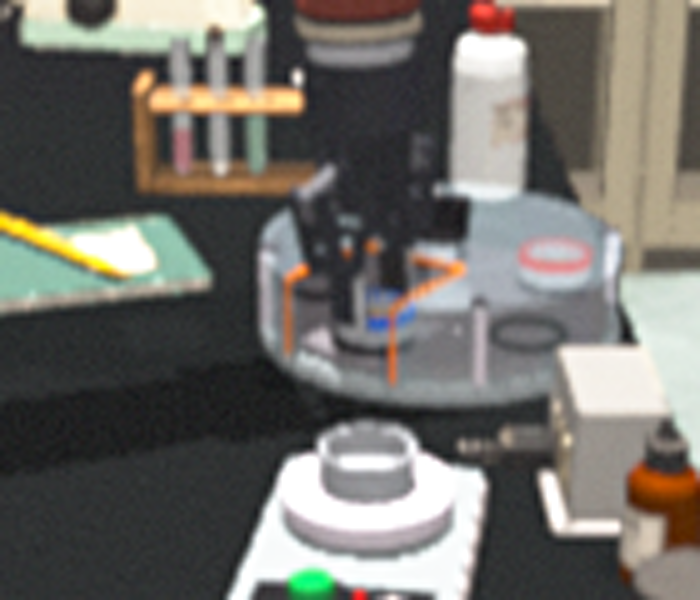

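Request:
step_arm([
  [0,0,-15,0],
  [0,0,-20,0],
  [0,0,-25,0],
  [0,0,-25,0],
  [0,0,0,0],
])

```text
time: 19.85
tool_pos: [0.4828, 0.2149, 0.1263]
tool_rot: [0.001, 0.952, -0.303, 0.026]
contact_force: [0.3, 1.0, -0.5]
gripper_width: 0.552
```

```bash
python3 go.py .4775 -.0447 .112 -125.3; python3 - <<'E'
from h import *
im,d=shot('top')
# pan rim on table: look for dark circle edges near predicted
g=cv2.GaussianBlur(cv2.cvtColor(im,cv2.COLOR_RGB2GRAY).astype(np.float32),(3,3),0)
def score(x,y,r,z):
    a=np.linspace(0,2*np.pi,90);pts=np.array([proj('top',[x+r*np.cos(t),y+r*np.sin(t),z]) for t in a]).astype(np.float32)
    return cv2.remap(g,pts[:,0].copy(),pts[:,1].copy(),cv2.INTER_LINEAR).mean()
from itertools import product
best=[]
for z,R in((.074,(.0215,.0225,.0235,.025)),(.053,(.044,.045,.046))):
  L=sorted((score(.4765+dx/1e3,-.044+dy/1e3,r,z),dx,dy,r) for dx,dy,r in product(np.arange(-5,5.1,.5),np.arange(-5,5.1,.5),R))
  print(z,L[:4],L[len(L)//2][0])
P=cloud('top',d).reshape(-1,3)
for lo,hi,r in((.068,.08,.035),(.049,.056,.055)):
    t=P[(P[:,2]>lo)&(P[:,2]<hi)&(np.hypot(P[:,0]-.4765,P[:,1]+.044)<r)]
    print(len(t),t.mean(0),cv2.minEnclosingCircle((t[:,:2]*1000).astype(np.float32)))
E
```

```text
t 19.85 pos [0.4828 0.2149 0.1263] yaw -125.32 grip 0.552 F [ 0.3  1.  -0.5] j6 143.0
shift [145.  215.1  18.4] turn -0.02 tz [ 2.87 -0.98]Traceback (most recent call last):
  File "<stdin>", line 11, in <module>
  File "<stdin>", line 11, in <genexpr>
  File "<stdin>", line 6, in score
  File "h.py", line 16, in proj
    p=camera_params(cam);K=np.array(p['mtx']);T=np.linalg.inv(np.array(p['extrinsics']))
ValueError: time passes only in moves, steps and waits
```

```bash
sed -i 's/^from plant import.*/from plant import state, grab_frame, job_done, boxes_of\nimport plant,functools\ncamera_params=functools.lru_cache(None)(plant.camera_params)/' h.py; cat > panfit.py <<'E'
from h import *
from itertools import product
im,d=shot('top')
g=cv2.GaussianBlur(cv2.cvtColor(im,cv2.COLOR_RGB2GRAY).astype(np.float32),(3,3),0)
def score(x,y,r,z):
    a=np.linspace(0,2*np.pi,60);pts=np.array([proj('top',[x+r*np.cos(t),y+r*np.sin(t),z]) for t in a]).astype(np.float32)
    return cv2.remap(g,pts[:,0].copy(),pts[:,1].copy(),cv2.INTER_LINEAR).mean()
L=sorted((score(.4765+dx/1e3,-.044+dy/1e3,r,.074).round(1),dx,dy,r) for dx,dy,r in product(np.arange(-5,5.1,1),np.arange(-5,5.1,1),(.0215,.0235,.025)))
print([tuple(map(float,x)) for x in L[:6]],L[len(L)//2][0])
P=cloud('top',d).reshape(-1,3)
for lo,hi,r in((.066,.08,.035),(.049,.056,.055)):
    t=P[(P[:,2]>lo)&(P[:,2]<hi)&(np.hypot(P[:,0]-.4765,P[:,1]+.044)<r)]
    if len(t):print(len(t),t.mean(0),cv2.minEnclosingCircle((t[:,:2]*1000).astype(np.float32)))
E
python3 panfit.py
```

```text
[(239.89999389648438, -2.0, 2.0, 0.0215), (239.89999389648438, -1.0, 2.0, 0.0215), (240.0, -1.0, 1.0, 0.0215), (240.10000610351562, -2.0, 1.0, 0.0215), (240.10000610351562, 0.0, 2.0, 0.0215), (240.1999969482422, -3.0, 2.0, 0.0215)] 243.0
51 [ 0.4746846  -0.0430711   0.07359649] ((475.6682434082031, -43.035396575927734), 24.661771774291992)
337 [ 0.47578151 -0.04303143  0.0528511 ] ((476.3679504394531, -44.214839935302734), 43.544925689697266)
```

Request:
step_arm([
  [14,21,0,0],
  [20,30,0,0],
  [20,30,0,0],
  [20,30,0,0],
  [20,30,0,0],
  [20,30,0,0],
  [14,21,0,0],
  [0,0,0,0],
])

```text
time: 20.75
tool_pos: [0.4652, -0.0238, 0.1128]
tool_rot: [0.005, 0.953, -0.302, 0.013]
contact_force: [0.2, 0.1, -1.6]
gripper_width: 0.555
```

```bash
python3 go.py .4775 -.0447 .1 -125.3
```

```text
t 20.75 pos [ 0.4652 -0.0238  0.1128] yaw -125.13 grip 0.555 F [ 0.2  0.1 -1.6] j6 114.0
shift [21.7 10.  13.4] turn 0.17 tz [ 1.27 -1.05]
```

Request:
step_arm([
  [11,5,0,0],
  [10,4,0,0],
  [0,0,13,0],
  [0,0,0,0],
])

```text
time: 21.15
tool_pos: [0.4766, -0.0433, 0.0959]
tool_rot: [0.005, 0.953, -0.301, 0.01]
contact_force: [-0.4, 0.7, -1.8]
gripper_width: 0.554
```

```bash
python3 go.py .4763 -.0436 .083 -125.3; python3 - <<'E'
from h import *
im,_=shot('side','s6',(260,150,350,225),7)
E
```

```text
t 21.15 pos [ 0.4766 -0.0433  0.0959] yaw -125.08 grip 0.554 F [-0.4  0.7 -1.8] j6 112.0
shift [-0.4  0.3 12.9] turn 0.22 tz [ 0.95 -0.93]
```

View pics/s6.png

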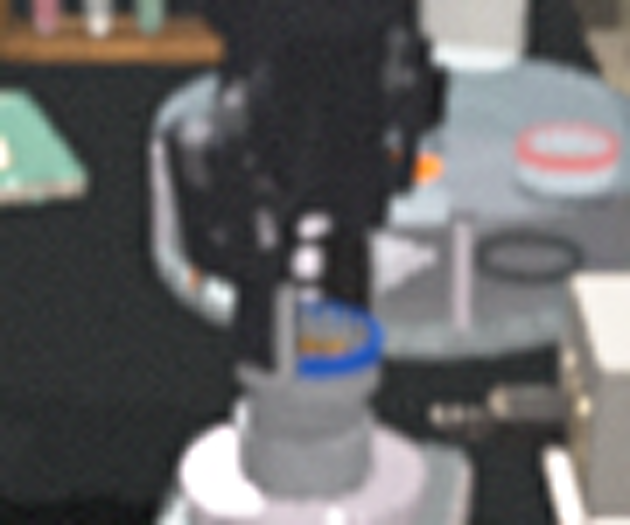

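Request:
step_arm([
  [-1,0.5,3,0],
  [0,0,3,0],
  [0,0,3,0],
  [0,0,0,0],
])

```text
time: 21.6
tool_pos: [0.4765, -0.0419, 0.0872]
tool_rot: [0.005, 0.954, -0.3, 0.011]
contact_force: [0.4, -0.6, -0.8]
gripper_width: 0.554
```

```bash
python3 go.py .4755 -.0436 .083 -125.3
```

```text
t 21.6 pos [ 0.4765 -0.0419  0.0872] yaw -124.92 grip 0.554 F [ 0.4 -0.6 -0.8] j6 112.0
shift [0.1 1.9 4.2] turn 0.38 tz [ 1.07 -0.94]
```

Request:
step_arm([
  [0,1.5,0,0],
  [0,0,2,0],
  [0,0,2,0],
])

```text
time: 21.9
tool_pos: [0.476, -0.0433, 0.0837]
tool_rot: [0.005, 0.954, -0.3, 0.012]
contact_force: [0.0, -0.6, -0.1]
gripper_width: 0.552
```

```bash
python3 go.py .4755 -.0436 .082 -125.3
```

```text
t 21.9 pos [ 0.476  -0.0433  0.0837] yaw -124.9 grip 0.552 F [ 0.  -0.6 -0.1] j6 111.0
shift [-0.3  0.6  1.7] turn 0.4 tz [ 1.15 -0.96]
```

Request:
step_arm([
  [0,0,2,0],
  [0,0,1,0],
])

```text
time: 22.1
tool_pos: [0.4766, -0.0432, 0.0811]
tool_rot: [0.005, 0.954, -0.3, 0.013]
contact_force: [-1.8, 1.0, 6.8]
gripper_width: 0.55
```

```bash
python3 go.py .4755 -.0436 .082 -125.3
```

```text
t 22.1 pos [ 0.4766 -0.0432  0.0811] yaw -124.91 grip 0.55 F [-1.8  1.   6.8] j6 111.0
shift [-0.7  0.9 -0.9] turn 0.39 tz [ 1.22 -0.93]
```

Request:
step_arm([
  [0,0,0,0],
  [0,0,0,0],
  [0,0,0,0],
  [0,0,-20,0],
  [0,0,-30,0],
  [0,0,-30,0],
  [0,0,0,0],
], claw=75)

```text
time: 22.8
tool_pos: [0.4737, -0.042, 0.162]
tool_rot: [0.005, 0.954, -0.3, 0.011]
contact_force: [1.0, -0.7, 0.5]
gripper_width: 0.751
```

```bash
python3 go.py .5359 .2836 .15 -107.3; python3 - <<'E'
from h import *
im,_=shot('side','s7',(240,150,350,330),3.3);print(pan_lid('side',im=im)['lid'])
E
```

```text
t 22.8 pos [ 0.4737 -0.042   0.162 ] yaw -124.92 grip 0.751 F [ 1.  -0.7  0.5] j6 111.0
shift [-135.6 -302.6    7.8] turn -17.62 tz [ 0.99 -0.93]
(array([ 0.494 , -0.4025]), 472)
```

View pics/s7.png

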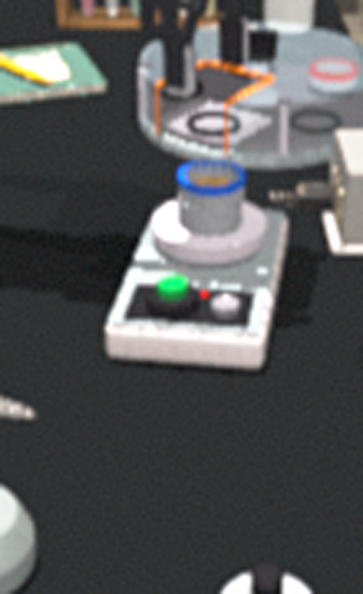

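Blue is nested squarely at (210,195). The lid has been knocked to about (0.494, -0.40), so I'll measure it again later. Next is the knob.

Request:
step_arm([
  [-15,-35,0,0],
  [-20,-45,0,0],
  [-20,-45,0,0],
  [-20,-45,0,0],
  [-20,-45,0,0],
  [-20,-45,0,0],
  [-15,-30,0,0],
  [0,0,0,-8],
], claw=45)

```text
time: 23.65
tool_pos: [0.5293, 0.278, 0.1421]
tool_rot: [0.01, 0.972, -0.234, 0.002]
contact_force: [0.7, -0.1, 0.9]
gripper_width: 0.448
```

Request:
step_arm([
  [0,0,0,-8],
  [0,0,0,0],
])

```text
time: 23.85
tool_pos: [0.5271, 0.2792, 0.1375]
tool_rot: [0.012, 0.987, -0.161, -0.001]
contact_force: [0.1, -0.5, 0.5]
gripper_width: 0.449
```

```bash
python3 go.py .5359 .2836 .12 -107.3
```

```text
t 23.85 pos [0.5271 0.2792 0.1375] yaw -108.57 grip 0.449 F [ 0.1 -0.5  0.5] j6 130.0
shift [ 6.9 -7.4 17.4] turn -1.27 tz [-0.33 -1.31]
```

Request:
step_arm([
  [7,-7,0,-1.3],
  [0,0,17,0],
  [0,0,15,0],
  [0,0,15,0],
  [0,0,0,0],
])

```text
time: 24.35
tool_pos: [0.5342, 0.2805, 0.082]
tool_rot: [0.014, 0.988, -0.154, -0.004]
contact_force: [-0.1, 0.5, -0.4]
gripper_width: 0.448
```

```bash
python3 go.py .5359 .2836 .081 -107.3
```

```text
t 24.35 pos [0.5342 0.2805 0.082 ] yaw -107.69 grip 0.448 F [-0.1  0.5 -0.4] j6 129.0
shift [ 0.7 -3.4  0.9] turn -0.39 tz [-0.68 -1.46]
```

Request:
step_arm([
  [0.5,-3.5,1,-0.4],
  [0,0,0,0],
])

```text
time: 24.55
tool_pos: [0.5353, 0.2833, 0.0796]
tool_rot: [0.014, 0.988, -0.151, -0.005]
contact_force: [0.4, -0.1, 0.5]
gripper_width: 0.451
```

Request:
step_arm([
  [0,0,0,0],
  [0,0,0,0],
  [0,0,0,0],
  [0,0,0,0],
], claw=0)

```text
time: 24.95
tool_pos: [0.5359, 0.2834, 0.0809]
tool_rot: [0.014, 0.988, -0.151, -0.004]
contact_force: [-0.2, -1.6, -2.3]
gripper_width: 0.121
```

```bash
python3 go.py .5359 .2836 .081 108.7
```

```text
t 24.95 pos [0.5359 0.2834 0.0809] yaw -107.33 grip 0.121 F [-0.2 -1.6 -2.3] j6 129.0
shift [-0.  -0.2 -0.1] turn 143.97 tz [-0.68 -1.46]
```

Request:
step_arm([
  [0,0,0,-8.5],
  [0,0,0,-8.5],
  [0,0,0,-8.5],
  [0,0,0,-8.5],
  [0,0,0,-8.5],
  [0,0,0,-8.5],
  [0,0,0,-8.5],
  [0,0,0,-8.5],
])

```text
time: 25.75
tool_pos: [0.5359, 0.2833, 0.0808]
tool_rot: [0.008, 0.9, 0.436, -0.01]
contact_force: [-0.2, 0.2, -1.7]
gripper_width: 0.119
```

Request:
step_arm([
  [0,0,0,-8.5],
  [0,0,0,-8.5],
  [0,0,0,-8.5],
  [0,0,0,-8.5],
  [0,0,0,-8.5],
  [0,0,0,-8.5],
  [0,0,0,-8.5],
  [0,0,0,-8.5],
])

```text
time: 26.55
tool_pos: [0.5362, 0.2834, 0.0809]
tool_rot: [0.003, 0.497, 0.868, -0.011]
contact_force: [-1.2, -0.3, -1.4]
gripper_width: 0.124
```

Request:
step_arm([
  [0,0,0,-8.5],
  [0,0,0,-8.5],
  [0,0,0,-8.5],
  [0,0,0,-8.5],
  [0,0,0,-8.5],
  [0,0,0,-8.5],
  [0,0,0,-8.5],
  [0,0,0,0],
])

```text
time: 27.35
tool_pos: [0.5361, 0.2836, 0.0808]
tool_rot: [-0.002, -0.005, 1.0, -0.009]
contact_force: [-1.6, -2.0, -1.4]
gripper_width: 0.126
```

```bash
python3 go.py .5359 .2836 .081 108.7
```

```text
t 27.35 pos [0.5361 0.2836 0.0808] yaw 90.57 grip 0.126 F [-1.6 -2.  -1.4] j6 -69.0
shift [ 0.2  0.  -0.2] turn -18.13 tz [-0.21 -1.06]
```

Finish the turn, release, and bring the tool to the window with yaw 54.7° (j6 ≈ −37°).

Request:
step_arm([
  [0,0,0,-8.5],
  [0,0,0,-8.5],
  [0,0,0,-1],
  [0,0,0,0],
])

```text
time: 27.75
tool_pos: [0.5361, 0.2835, 0.0808]
tool_rot: [-0.003, -0.159, 0.987, -0.008]
contact_force: [-1.0, -1.2, -1.2]
gripper_width: 0.122
```

```bash
python3 go.py .5359 .2836 .081 108.7
```

```text
t 27.75 pos [0.5361 0.2835 0.0808] yaw 108.33 grip 0.122 F [-1.  -1.2 -1.2] j6 -87.0
shift [ 0.1  0.1 -0.2] turn -0.37 tz [-0.2  -1.01]
```

Request:
step_arm([
  [0,0,0,0],
  [0,0,0,0],
  [0,0,0,0],
  [0,0,-20,0],
  [0,0,-30,0],
  [0,0,0,8.5],
  [0,0,0,8.5],
], claw=45)

```text
time: 28.45
tool_pos: [0.5372, 0.2851, 0.1344]
tool_rot: [-0.001, -0.003, 1.0, -0.009]
contact_force: [-0.0, 0.5, -0.8]
gripper_width: 0.45
```

Request:
step_arm([
  [0,0,0,8.5],
  [0,0,0,8.5],
  [0,0,0,8.5],
  [0,0,0,8.5],
  [0,0,0,0],
], claw=66)

```text
time: 28.95
tool_pos: [0.5391, 0.2861, 0.138]
tool_rot: [0.004, 0.293, 0.956, -0.007]
contact_force: [-0.4, 0.3, 0.0]
gripper_width: 0.661
```

```bash
python3 go.py .4867 .2130 .13 54.7
```

```text
t 28.95 pos [0.5391 0.2861 0.138 ] yaw 55.94 grip 0.661 F [-0.4  0.3  0. ] j6 -34.0
shift [  2.6 -89.9   8.9] turn 1.24 tz [ 0.22 -0.9 ]
```

Request:
step_arm([
  [1,-25,0,1],
  [1,-30,0,0],
  [1,-30,0,0],
  [0,-4,0,0],
  [0,0,25,0],
  [0,0,20,0],
  [0,0,0,0],
])

```text
time: 29.65
tool_pos: [0.4879, 0.2134, 0.0963]
tool_rot: [0.008, 0.293, 0.956, -0.004]
contact_force: [-0.4, 0.1, -0.1]
gripper_width: 0.662
```

```bash
python3 go.py .4865 .2133 .036 54.7; python3 - <<'E'
from h import *
im,_=shot('side','s8',(230,120,370,240),5)
E
```

```text
t 29.65 pos [0.4879 0.2134 0.0963] yaw 55.92 grip 0.662 F [-0.4  0.1 -0.1] j6 -40.0
shift [ 2.1 -0.6 60.2] turn 1.22 tz [ 0.7  -0.74]
```

View pics/s8.png

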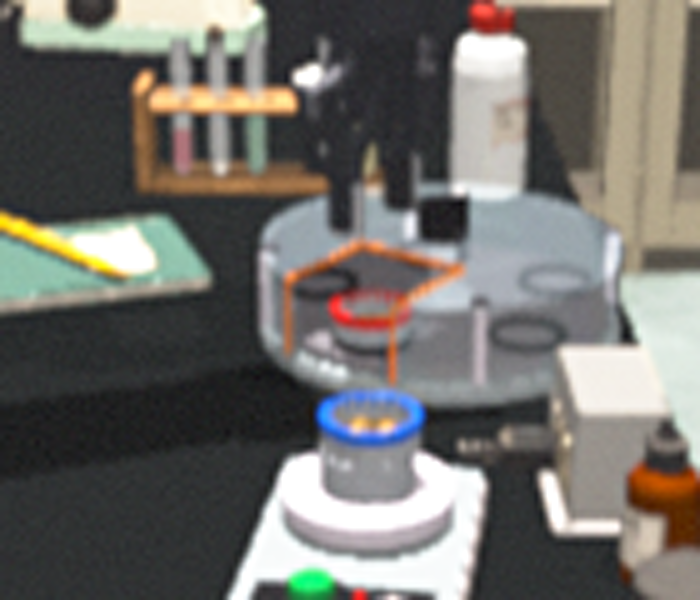

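Red now stands in the window at (370,310) and blue is seated on the pan. Down to grasp red.

Request:
step_arm([
  [2,-0.5,10,1.2],
  [0,0,15,0],
  [0,0,12,0],
  [0,0,0,0],
])

```text
time: 30.1
tool_pos: [0.4897, 0.2154, 0.0609]
tool_rot: [0.011, 0.303, 0.953, -0.002]
contact_force: [0.0, -0.1, -0.5]
gripper_width: 0.663
```

```bash
python3 go.py .4865 .2133 .034 54.7
```

```text
t 30.1 pos [0.4897 0.2154 0.0609] yaw 54.76 grip 0.663 F [ 0.  -0.1 -0.5] j6 -38.0
shift [ 2.  -3.7 26.9] turn 0.06 tz [ 1.09 -0.61]
```

Request:
step_arm([
  [2,-3.5,0,0],
  [0,0,12,0],
  [0,0,14,0],
  [0,0,0,0],
])

```text
time: 30.5
tool_pos: [0.4865, 0.2134, 0.033]
tool_rot: [0.011, 0.303, 0.953, -0.002]
contact_force: [-0.2, -0.1, 0.4]
gripper_width: 0.658
```

```bash
python3 go.py .4865 .2133 .034 54.7
```

```text
t 30.5 pos [0.4865 0.2134 0.033 ] yaw 54.78 grip 0.658 F [-0.2 -0.1  0.4] j6 -38.0
shift [-0.1 -0.  -1. ] turn 0.08 tz [ 1.12 -0.6 ]
```

Request:
step_arm([
  [0,0,-1,0],
  [0,0,0,0],
  [0,0,0,0],
  [0,0,0,0],
  [0,0,0,0],
  [0,0,0,0],
], claw=0)

```text
time: 31.1
tool_pos: [0.4872, 0.2134, 0.0346]
tool_rot: [0.011, 0.303, 0.953, -0.002]
contact_force: [0.3, -0.2, -1.0]
gripper_width: 0.551
```

```bash
python3 go.py .4865 .2133 .034 54.7
```

```text
t 31.1 pos [0.4872 0.2134 0.0346] yaw 54.77 grip 0.551 F [ 0.3 -0.2 -1. ] j6 -38.0
shift [ 0.5 -0.5  0.6] turn 0.07 tz [ 1.18 -0.6 ]
```

Request:
step_arm([
  [0,0,-15,0],
  [0,0,-20,0],
  [0,0,-25,0],
  [0,0,-30,0],
  [0,0,-10,0],
  [0,0,0,0],
])

```text
time: 31.7
tool_pos: [0.4848, 0.2146, 0.1417]
tool_rot: [0.012, 0.303, 0.953, -0.002]
contact_force: [-0.7, 0.0, -0.2]
gripper_width: 0.549
```

```bash
python3 go.py .4765 -.0434 .13 54.7
```

```text
t 31.7 pos [0.4848 0.2146 0.1417] yaw 54.78 grip 0.549 F [-0.7  0.  -0.2] j6 -38.0
shift [-141.7 -215.6   14.2] turn 0.08 tz [ 1.21 -0.59]
```

Request:
step_arm([
  [-14,-21,0,0],
  [-20,-30,0,0],
  [-20,-30,0,0],
  [-20,-30,0,0],
  [-20,-30,0,0],
  [-20,-30,0,0],
  [-14,-21,0,0],
  [0,0,0,0],
])

```text
time: 32.5
tool_pos: [0.4739, -0.0232, 0.1352]
tool_rot: [0.006, 0.301, 0.954, -0.003]
contact_force: [-0.1, 0.0, -0.6]
gripper_width: 0.549
```

```bash
python3 go.py .4765 -.0434 .115 54.7
```

```text
t 32.5 pos [ 0.4739 -0.0232  0.1352] yaw 55.0 grip 0.549 F [-0.1  0.  -0.6] j6 -66.0
shift [-13.5 -15.   20.5] turn 0.3 tz [ 0.6  -0.53]
```

Request:
step_arm([
  [-7,-7.5,0,0.3],
  [-6.5,-7.5,0,0],
  [0,0,10,0],
  [0,0,10,0],
  [0,0,0,0],
])

```text
time: 33.0
tool_pos: [0.475, -0.0428, 0.1106]
tool_rot: [0.004, 0.303, 0.953, -0.002]
contact_force: [-0.4, -0.6, 0.3]
gripper_width: 0.552
```

```bash
python3 go.py .4765 -.0434 .105 54.7; python3 - <<'E'
from h import *
im,_=shot('side','s9',(260,150,350,225),7)
E
```

```text
t 33.0 pos [ 0.475  -0.0428  0.1106] yaw 54.77 grip 0.552 F [-0.4 -0.6  0.3] j6 -69.0
shift [-1.5  0.3  5.6] turn 0.07 tz [ 0.33 -0.4 ]
```

View pics/s9.png

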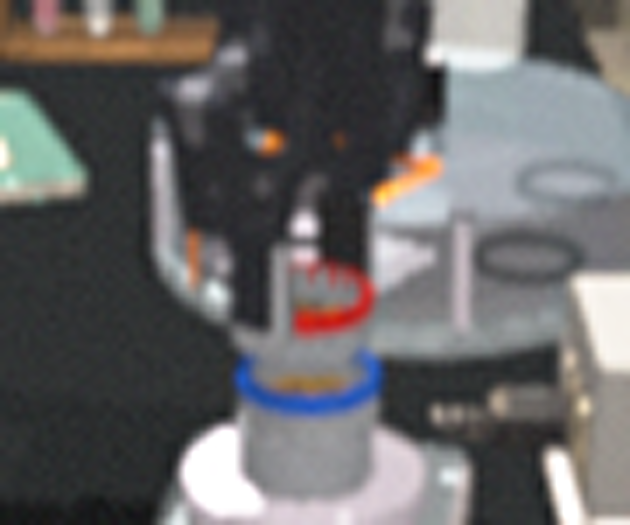

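Request:
step_arm([
  [-2,0.7,0,0],
  [0,0,3,0],
  [0,0,2,0],
  [0,0,0,0],
])

```text
time: 33.45
tool_pos: [0.4781, -0.0424, 0.1062]
tool_rot: [0.005, 0.302, 0.953, -0.002]
contact_force: [-0.4, -0.3, -1.2]
gripper_width: 0.556
```

```bash
python3 go.py .4770 -.0434 .0986 54.7
```

```text
t 33.45 pos [ 0.4781 -0.0424  0.1062] yaw 54.89 grip 0.556 F [-0.4 -0.3 -1.2] j6 -69.0
shift [ 0.4 -1.4  7.6] turn 0.19 tz [ 0.42 -0.41]
```

Request:
step_arm([
  [0.4,-1.2,0,0],
  [0,0,2,0],
  [0,0,2,0],
])

```text
time: 33.75
tool_pos: [0.4775, -0.0433, 0.1027]
tool_rot: [0.005, 0.302, 0.953, -0.002]
contact_force: [-0.4, -0.3, -1.3]
gripper_width: 0.554
```

```bash
python3 go.py .4770 -.0434 .0986 54.7
```

```text
t 33.75 pos [ 0.4775 -0.0433  0.1027] yaw 54.9 grip 0.554 F [-0.4 -0.3 -1.3] j6 -69.0
shift [ 0.4 -0.3  4.1] turn 0.2 tz [ 0.5  -0.43]
```

Request:
step_arm([
  [0,0,2,0],
  [0,0,1,0],
])

```text
time: 33.95
tool_pos: [0.4774, -0.0434, 0.0994]
tool_rot: [0.005, 0.302, 0.953, -0.002]
contact_force: [0.4, 0.2, -0.8]
gripper_width: 0.551
```

Request:
step_arm([
  [0,0,1,0],
])

```text
time: 34.05
tool_pos: [0.4774, -0.0434, 0.0983]
tool_rot: [0.005, 0.302, 0.953, -0.002]
contact_force: [0.2, 0.3, 2.0]
gripper_width: 0.551
```

```bash
python3 go.py .4770 -.0434 .0986 54.7
```

```text
t 34.05 pos [ 0.4774 -0.0434  0.0983] yaw 54.89 grip 0.551 F [0.2 0.3 2. ] j6 -69.0
shift [ 0.3 -0.2 -0.3] turn 0.19 tz [ 0.5  -0.42]
```

Request:
step_arm([
  [0,0,0,0],
  [0,0,0,0],
  [0,0,0,0],
  [0,0,-20,0],
  [0,0,-30,0],
  [0,0,-25,0],
  [0,0,0,0],
], claw=75)

```text
time: 34.75
tool_pos: [0.4762, -0.0427, 0.175]
tool_rot: [0.004, 0.302, 0.953, -0.002]
contact_force: [-0.2, -0.5, 0.2]
gripper_width: 0.749
```

```bash
python3 - <<'E'
from h import *
l0=(.494,-.4)
im,_=shot('side','s10',(240,150,350,330),3.3);print(pan_lid('side',lid0=l0,im=im)['lid'])
im,d=shot('top');print(pan_lid('top',lid0=l0,im=im)['lid'])
print([(b['box'],round(b['p'],2)) for b in boxes_of('top','lid')[:2]])
P=cloud('top',d);X=P[170:260,400:500].reshape(-1,3)
for a,b in((.006,.014),(.022,.036)):
    t=X[(X[:,2]>a)&(X[:,2]<b)&(np.hypot(X[:,0]-.494,X[:,1]+.4)<.04)];print(len(t),t.mean(0))
E
python3 go.py .494 -.399 .12 -20
```

```text
(array([ 0.494 , -0.4025]), 472)
(array([ 0.4935, -0.399 ]), 225)
[([439.3, 204.0, 14.0, 11.5], 0.52)]
134 [ 0.49529514 -0.39755237  0.01012814]
26 [ 0.49439856 -0.39795869  0.0296429 ]
t 34.9 pos [ 0.4734 -0.0421  0.1699] yaw 54.88 grip 0.751 F [-0.6 -0.  -0.5] j6 -69.0
shift [-222.1 -279.8   51.6] turn 74.88 tz [-0.1  -0.28]
```

View pics/s10.png

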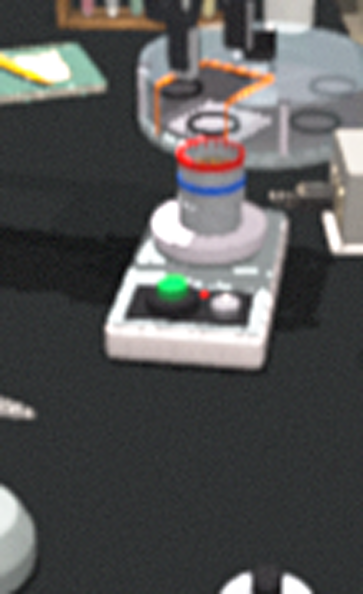

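Request:
step_arm([
  [-18,-22,0,0],
  [-24,-30,0,0],
  [-24,-30,0,0],
  [-24,-30,0,0],
  [-24,-30,0,0],
  [-24,-30,0,0],
  [-24,-30,0,0],
  [-24,-30,0,0],
], claw=45)

```text
time: 35.7
tool_pos: [0.4861, -0.341, 0.1517]
tool_rot: [-0.012, 0.298, 0.955, 0.002]
contact_force: [0.8, -0.5, -0.2]
gripper_width: 0.452
```

Request:
step_arm([
  [-24,-30,0,0],
  [0,0,0,0],
])

```text
time: 35.9
tool_pos: [0.4864, -0.3835, 0.146]
tool_rot: [-0.015, 0.3, 0.954, 0.003]
contact_force: [0.0, 2.0, -0.0]
gripper_width: 0.448
```

```bash
python3 go.py .494 -.398 .08 54.9
```

```text
t 35.9 pos [ 0.4864 -0.3835  0.146 ] yaw 55.11 grip 0.448 F [ 0.  2. -0.] j6 -100.0
shift [-16.5  -7.3  65.6] turn 0.21 tz [-1.56  0.8 ]
```

Request:
step_arm([
  [-8,-4,15,0],
  [-8,-3,20,0],
  [0,0,20,0],
  [0,0,15,0],
  [0,0,0,0],
])

```text
time: 36.4
tool_pos: [0.4899, -0.3931, 0.0641]
tool_rot: [-0.021, 0.3, 0.954, 0.006]
contact_force: [0.3, 0.2, -0.1]
gripper_width: 0.452
```

```bash
python3 go.py .494 -.398 .020 54.9
```

```text
t 36.4 pos [ 0.4899 -0.3931  0.0641] yaw 55.02 grip 0.452 F [ 0.3  0.2 -0.1] j6 -100.0
shift [-8.1 -1.6 43.8] turn 0.12 tz [-2.09  1.43]
```

Request:
step_arm([
  [-8,-1.5,0,0],
  [0,0,12,0],
  [0,0,12,0],
  [0,0,0,0],
])

```text
time: 36.8
tool_pos: [0.4959, -0.3981, 0.039]
tool_rot: [-0.02, 0.3, 0.954, 0.006]
contact_force: [0.3, 1.0, 0.3]
gripper_width: 0.453
```

```bash
python3 go.py .494 -.398 .020 54.9
```

```text
t 36.8 pos [ 0.4959 -0.3981  0.039 ] yaw 55.09 grip 0.453 F [0.3 1.  0.3] j6 -100.0
shift [ 0.8 -1.  19.1] turn 0.19 tz [-2.03  1.37]
```

Request:
step_arm([
  [0.8,-1,10,0],
  [0,0,8,0],
  [0,0,0,0],
])

```text
time: 37.1
tool_pos: [0.4942, -0.3984, 0.0202]
tool_rot: [-0.02, 0.3, 0.954, 0.006]
contact_force: [-0.2, -0.8, -0.1]
gripper_width: 0.451
```

Request:
step_arm([
  [0,0,0,0],
  [0,0,0,0],
  [0,0,0,0],
  [0,0,0,0],
  [0,0,0,0],
], claw=0)

```text
time: 37.6
tool_pos: [0.4946, -0.3988, 0.0211]
tool_rot: [-0.019, 0.3, 0.954, 0.006]
contact_force: [0.1, -0.2, -0.3]
gripper_width: 0.167
```

```bash
python3 go.py .494 -.398 .020 54.9
```

```text
t 37.6 pos [ 0.4946 -0.3988  0.0211] yaw 55.08 grip 0.167 F [ 0.1 -0.2 -0.3] j6 -100.0
shift [0.9 0.3 1.1] turn 0.18 tz [-1.93  1.28]
```

Request:
step_arm([
  [0,0,-15,0],
  [0,0,-30,0],
  [0,0,-35,0],
  [0,0,-35,0],
  [0,0,-25,0],
  [0,0,0,0],
])

```text
time: 38.2
tool_pos: [0.4993, -0.4018, 0.1702]
tool_rot: [-0.019, 0.3, 0.954, 0.006]
contact_force: [0.2, 1.1, 0.1]
gripper_width: 0.177
```

```bash
python3 go.py .477 -.044 .16 54.9; python3 - <<'E'
from h import *
print([(b['box'],round(b['p'],2)) for b in (grab_frame('side'),boxes_of('side','lid'))[1][:2]])
E
```

```text
t 38.2 pos [ 0.4993 -0.4018  0.1702] yaw 55.08 grip 0.177 F [0.2 1.1 0.1] j6 -100.0
shift [222.5 280.6  18.9] turn 0.18 tz [-1.91  1.27]
[([311.0, 256.4, 30.6, 17.8], 0.91), ([293.0, 192.2, 20.4, 16.8], 0.64)]
```

Lid is in hand. To the stack.

Request:
step_arm([
  [16,20,0,0],
  [24,30,0,0],
  [24,30,0,0],
  [24,30,0,0],
  [24,30,0,0],
  [24,30,0,0],
  [24,30,0,0],
  [20,25,0,0],
])

```text
time: 39.1
tool_pos: [0.4681, -0.1005, 0.1549]
tool_rot: [-0.038, 0.304, 0.952, 0.011]
contact_force: [1.1, -0.5, -0.9]
gripper_width: 0.171
```

Request:
step_arm([
  [8,10,0,0],
  [0,0,0,0],
])

```text
time: 39.3
tool_pos: [0.4643, -0.0834, 0.1511]
tool_rot: [-0.042, 0.301, 0.952, 0.012]
contact_force: [-0.2, 0.3, -0.3]
gripper_width: 0.172
```

```bash
python3 go.py .477 -.044 .14 54.9
```

```text
t 39.3 pos [ 0.4643 -0.0834  0.1511] yaw 54.89 grip 0.172 F [-0.2  0.3 -0.3] j6 -75.0
shift [11.3 39.6 12. ] turn -0.01 tz [-4.18  2.72]
```

Request:
step_arm([
  [3,10,0,0],
  [3,10,0,0],
  [3,10,0,0],
  [2,9,0,0],
  [0,0,0,0],
])

```text
time: 39.8
tool_pos: [0.4788, -0.0451, 0.1498]
tool_rot: [-0.044, 0.303, 0.952, 0.011]
contact_force: [0.1, -0.8, -0.6]
gripper_width: 0.173
```

```bash
python3 go.py .4782 -.0445 .135 54.9; python3 - <<'E'
from h import *
im,_=shot('side','s11',(255,140,355,225),7)
E
```

```text
t 39.8 pos [ 0.4788 -0.0451  0.1498] yaw 54.65 grip 0.173 F [ 0.1 -0.8 -0.6] j6 -70.0
shift [-0.5  0.2 14.8] turn -0.25 tz [-4.36  2.74]
```

View pics/s11.png

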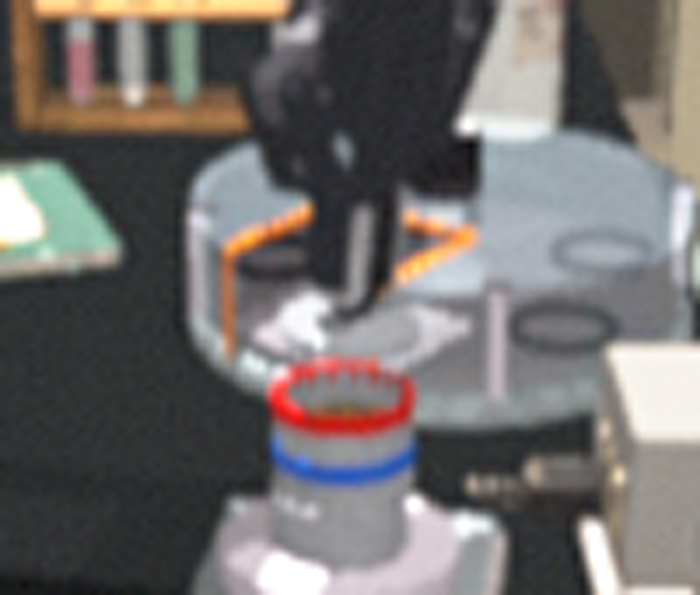

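```bash
python3 - <<'E'
from h import *
im,d=shot('side','s12',(265,165,335,225),11)
P=cloud('side',d);X=P.reshape(-1,3)
for a,b in((.100,.118),(.122,.136),(.136,.15)):
    t=X[(X[:,2]>a)&(X[:,2]<b)&(np.hypot(X[:,0]-.477,X[:,1]+.045)<.045)];print(a,len(t),t.mean(0),t.min(0),t.max(0))
E
```

```text
0.1 146 [ 0.47674233 -0.04458251  0.10550347] [ 0.45324021 -0.07036902  0.100086  ] [ 0.5008553  -0.01680813  0.11036101]
0.122 34 [ 0.4830069  -0.06264978  0.13408194] [ 0.45584254 -0.07185447  0.12858939] [ 0.50293783 -0.0379561   0.13595774]
0.136 122 [ 0.47809735 -0.0529399   0.13930541] [ 0.45589172 -0.07167188  0.1361304 ] [ 0.50212271 -0.0303472   0.14969742]
```

View pics/s12.png

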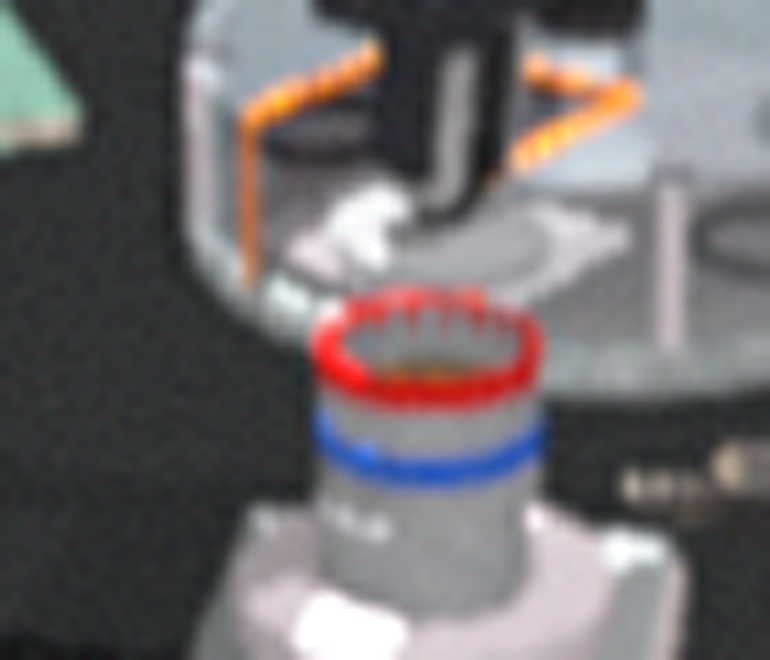

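Request:
step_arm([
  [0,0,6,0],
  [0,0,5,0],
  [0,0,4,0],
  [0,0,0,0],
])

```text
time: 40.3
tool_pos: [0.477, -0.0458, 0.1334]
tool_rot: [-0.044, 0.304, 0.952, 0.011]
contact_force: [-0.3, 0.1, -0.5]
gripper_width: 0.166
```

```bash
python3 go.py .4769 -.0435 .126 54.9;python3 - <<'E'
from h import *
im,d=grab_frame('side')
P=cloud('side',d);X=P.reshape(-1,3)
for a,b in((.100,.111),(.113,.130)):
    t=X[(X[:,2]>a)&(X[:,2]<b)&(np.hypot(X[:,0]-.477,X[:,1]+.045)<.045)];print(a,len(t),t.min(0),t.max(0))
E
```

```text
t 40.3 pos [ 0.477  -0.0458  0.1334] yaw 54.54 grip 0.166 F [-0.3  0.1 -0.5] j6 -70.0
shift [0.7 1.9 7.4] turn -0.36 tz [-4.39  2.7 ]
0.1 86 [ 0.45324545 -0.07103393  0.10013871] [ 0.50044771 -0.03175087  0.11086004]
0.113 144 [ 0.45336849 -0.0720231   0.11580313] [ 0.50065358 -0.03064126  0.12937029]
```

Request:
step_arm([
  [0,1,1,0],
  [0,0,2,0],
  [0,0,2,0],
])

```text
time: 40.65
tool_pos: [0.4777, -0.045, 0.1289]
tool_rot: [-0.043, 0.304, 0.951, 0.011]
contact_force: [-0.1, 1.0, -1.3]
gripper_width: 0.171
```

```bash
python3 go.py .4769 -.0437 .126 54.9
```

```text
t 40.65 pos [ 0.4777 -0.045   0.1289] yaw 54.52 grip 0.171 F [-0.1  1.  -1.3] j6 -70.0
shift [1.2 0.6 3. ] turn -0.38 tz [-4.3   2.68]
```

Request:
step_arm([
  [0,0,1.5,0],
  [0,0,1,0],
])

```text
time: 40.85
tool_pos: [0.4776, -0.0448, 0.1264]
tool_rot: [-0.043, 0.304, 0.951, 0.011]
contact_force: [-0.2, 0.2, -0.2]
gripper_width: 0.17
```

Request:
step_arm([
  [0,0,1,0],
])

```text
time: 40.95
tool_pos: [0.4777, -0.0447, 0.1256]
tool_rot: [-0.043, 0.304, 0.952, 0.011]
contact_force: [0.3, 1.2, 3.0]
gripper_width: 0.172
```

```bash
python3 go.py .4769 -.0437 .126 54.9
```

```text
t 40.95 pos [ 0.4777 -0.0447  0.1256] yaw 54.53 grip 0.172 F [0.3 1.2 3. ] j6 -70.0
shift [ 1.3  0.4 -0.3] turn -0.37 tz [-4.27  2.69]
```

Request:
step_arm([
  [0,0,0,0],
  [0,0,0,0],
  [0,0,0,0],
  [0,0,-10,0],
  [0,0,-15,0],
  [0,0,-15,0],
  [0,0,0,0],
], claw=45)

```text
time: 41.65
tool_pos: [0.4817, -0.0471, 0.1701]
tool_rot: [-0.041, 0.304, 0.952, 0.011]
contact_force: [0.7, -0.7, 0.9]
gripper_width: 0.449
```

```bash
python3 - <<'E'
from h import *
im,d=shot('side','s13',(255,140,355,225),7)
P=cloud('side',d);X=P.reshape(-1,3)
for a,b in((.108,.117),(.118,.14)):
    t=X[(X[:,2]>a)&(X[:,2]<b)&(np.hypot(X[:,0]-.477,X[:,1]+.045)<.045)];print(a,len(t),t.mean(0),t.min(0),t.max(0))
E
python3 go.py .4462 -.140 .1 54.9
```

```text
0.108 144 [ 0.4772883  -0.05391431  0.1129736 ] [ 0.45330406 -0.07027111  0.10814314] [ 0.50286484 -0.02966376  0.11649898]
0.118 50 [ 0.47786154 -0.0491274   0.12831906] [ 0.47052419 -0.05558118  0.11891377] [ 0.48532794 -0.03613931  0.13460042]
t 41.7 pos [ 0.4812 -0.0469  0.169 ] yaw 54.53 grip 0.451 F [0.3 0.1 0.7] j6 -70.0
shift [-31.4 -95.7  67.1] turn -0.37 tz [-4.21  2.65]
```

View pics/s13.png

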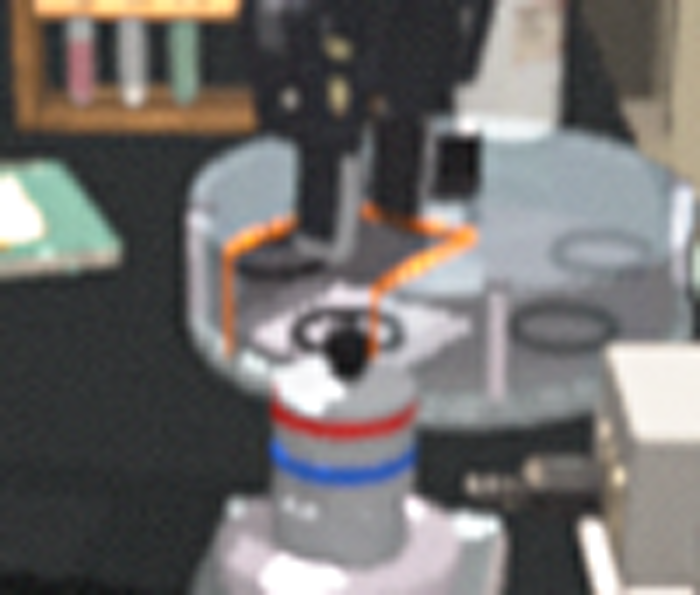

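Request:
step_arm([
  [-4,-12,0,0],
  [-4,-12,0,0],
  [-4,-12,0,0],
  [-4,-12,0,0],
  [-4,-12,0,0],
  [-4,-12,0,0],
  [-4,-12,0,0],
  [-3,-11,0,0],
], claw=0)

```text
time: 42.5
tool_pos: [0.447, -0.1503, 0.1646]
tool_rot: [-0.044, 0.305, 0.951, 0.011]
contact_force: [0.0, -0.3, 0.0]
gripper_width: -0.003
```

```bash
python3 go.py .4462 -.139 .065 54.9;  python3 - <<'E'
from h import *
im,d=grab_frame('side');print(pan_lid('side',lid0=(.477,-.045),im=im)['lid'])
r,g,b=[im[...,i].astype(int) for i in range(3)]
m=blob((g-r>60)&(g-b>40),proj('side',[.446,-.14,.05]));P=cloud('side',d);print(m.sum(),P[m].mean(0),P[m].max(0),P[m].min(0))
E
```

```text
t 42.5 pos [ 0.447  -0.1503  0.1646] yaw 54.51 grip -0.003 F [ 0.  -0.3  0. ] j6 -82.0
shift [-1.8  9.4 99.8] turn -0.39 tz [-4.42  2.69]
(array([ 0.4743, -0.0537]), 1748)
68 [ 0.44667011 -0.13494142  0.04765696] [ 0.4571219  -0.09034851  0.05380435] [ 0.43528511 -0.15216703  0.02948895]
```

Request:
step_arm([
  [-2,9,0,0],
  [0,0,20,0],
  [0,0,25,0],
  [0,0,25,0],
  [0,0,20,0],
  [0,0,0,0],
])

```text
time: 43.15
tool_pos: [0.4505, -0.1393, 0.0738]
tool_rot: [-0.041, 0.305, 0.951, 0.011]
contact_force: [-0.5, -0.0, -0.3]
gripper_width: -0.002
```

```bash
python3 go.py .4462 -.139 .047 54.9
```

```text
t 43.15 pos [ 0.4505 -0.1393  0.0738] yaw 54.47 grip -0.002 F [-0.5 -0.  -0.3] j6 -81.0
shift [ 1.4 -2.2 27.1] turn -0.43 tz [-4.11  2.63]
```

Request:
step_arm([
  [1.5,-2,10,0],
  [0,0,8,0],
  [0,0,4,0],
  [0,0,2,0],
])

```text
time: 43.55
tool_pos: [0.449, -0.139, 0.0519]
tool_rot: [-0.039, 0.304, 0.952, 0.011]
contact_force: [-2.2, -0.4, 3.4]
gripper_width: 0.001
```

Request:
step_arm([
  [0,0,2,0],
  [0,0,2,0],
])

```text
time: 43.75
tool_pos: [0.4492, -0.1391, 0.0496]
tool_rot: [-0.039, 0.304, 0.952, 0.011]
contact_force: [-6.1, 2.9, 14.3]
gripper_width: 0.0
```

Request:
step_arm([
  [0,0,1.5,0],
  [0,0,1,0],
])

```text
time: 43.95
tool_pos: [0.4493, -0.1391, 0.0499]
tool_rot: [-0.04, 0.304, 0.952, 0.011]
contact_force: [-2.4, 1.1, 5.5]
gripper_width: 0.001
```

```bash
python3 go.py .4462 -.139 .047 54.9;python3 - <<'E'
from h import *
im,d=grab_frame('side')
r,g,b=[im[...,i].astype(int) for i in range(3)]
m=blob((g-r>60)&(g-b>40),proj('side',[.446,-.14,.05]));P=cloud('side',d);v,u=np.nonzero(m);print(m.sum(),u.min(),u.max(),v.min(),v.max(),np.median(P[m],0),P[m][:,2].max())
print('red lamp', im[205:225,298:312].max((0,1)))
E
```

```text
t 43.95 pos [ 0.4493 -0.1391  0.0499] yaw 54.57 grip 0.001 F [-2.4  1.1  5.5] j6 -81.0
shift [ 2.4 -1.7  3.1] turn -0.33 tz [-3.96  2.55]
18 288 294 236 240 [ 0.44267392 -0.14699012  0.04699799] 0.04929800987345351
red lamp [255 255 255]
```

Request:
step_arm([
  [0,0,-8,0],
  [2.5,-1.5,0,0],
  [0,0,0,0],
])

```text
time: 44.3
tool_pos: [0.4482, -0.1399, 0.0596]
tool_rot: [-0.038, 0.304, 0.952, 0.011]
contact_force: [0.9, -0.6, -0.5]
gripper_width: 0.003
```

```bash
python3 go.py .4462 -.139 .047 54.9; python3 - <<'E'
from h import *
im,d=grab_frame('side')
r,g,b=[im[...,i].astype(int) for i in range(3)]
m=blob((g-r>60)&(g-b>40),proj('side',[.446,-.14,.05]));P=cloud('side',d);v,u=np.nonzero(m);print(m.sum(),u.min(),u.max(),v.min(),v.max(),np.median(P[m],0))
E
```

```text
t 44.3 pos [ 0.4482 -0.1399  0.0596] yaw 54.55 grip 0.003 F [ 0.9 -0.6 -0.5] j6 -81.0
shift [ 1.2 -0.4 12.7] turn -0.35 tz [-3.73  2.46]
46 288 296 234 240 [ 0.44501656 -0.14661233  0.05130807]
```

Request:
step_arm([
  [0,0,7,0],
  [0,0,4,0],
])

```text
time: 44.55
tool_pos: [0.449, -0.1402, 0.0494]
tool_rot: [-0.036, 0.304, 0.952, 0.01]
contact_force: [-3.1, 1.9, 20.0]
gripper_width: 0.0
```

Request:
step_arm([
  [0,0,4,0],
  [0,0,3,0],
])

```text
time: 44.75
tool_pos: [0.4492, -0.1403, 0.0492]
tool_rot: [-0.039, 0.304, 0.952, 0.01]
contact_force: [-11.5, 4.7, 26.3]
gripper_width: 0.001
```

```bash
python3 go.py .4462 -.139 .047 54.9; python3 - <<'E'
from h import *
im,d=grab_frame('side')
r,g,b=[im[...,i].astype(int) for i in range(3)]
m=blob((g-r>60)&(g-b>40),proj('side',[.446,-.14,.05]));P=cloud('side',d);v,u=np.nonzero(m);print(m.sum(),u.min(),u.max(),v.min(),v.max(),np.median(P[m],0))
E
```

```text
t 44.75 pos [ 0.4492 -0.1403  0.0492] yaw 54.58 grip 0.001 F [-11.5   4.7  26.3] j6 -81.0
shift [ 3.  -0.7  2.5] turn -0.32 tz [-3.84  2.48]
16 287 293 236 240 [ 0.44040287 -0.14636283  0.04752333]
```

Request:
step_arm([
  [0,0,-9,0],
  [10,-2,0,0],
  [0,0,0,0],
])

```text
time: 45.1
tool_pos: [0.4396, -0.1361, 0.059]
tool_rot: [-0.039, 0.304, 0.952, 0.011]
contact_force: [-0.2, 0.5, -0.4]
gripper_width: 0.002
```

```bash
python3 go.py .4395 -.1344 .047 54.9
```

```text
t 45.1 pos [ 0.4396 -0.1361  0.059 ] yaw 54.59 grip 0.002 F [-0.2  0.5 -0.4] j6 -82.0
shift [ 0.1  1.3 12. ] turn -0.31 tz [-3.91  2.51]
```

Request:
step_arm([
  [0,1,8,0],
  [0,0,3,0],
])

```text
time: 45.3
tool_pos: [0.4402, -0.1352, 0.0494]
tool_rot: [-0.038, 0.304, 0.952, 0.01]
contact_force: [-9.3, 4.1, 26.6]
gripper_width: 0.001
```

Request:
step_arm([
  [0,0,4,0],
])

```text
time: 45.4
tool_pos: [0.4404, -0.1352, 0.049]
tool_rot: [-0.04, 0.304, 0.952, 0.01]
contact_force: [-15.5, 5.8, 44.3]
gripper_width: 0.001
```

```bash
python3 go.py .4395 -.1344 .047 54.9; python3 - <<'E'
from h import *
im,d=grab_frame('side')
r,g,b=[im[...,i].astype(int) for i in range(3)]
m=blob((g-r>60)&(g-b>40),proj('side',[.446,-.14,.05]));P=cloud('side',d);v,u=np.nonzero(m);print(m.sum(),u.min(),u.max(),v.min(),v.max(),np.median(P[m],0))
E
```

```text
t 45.4 pos [ 0.4404 -0.1352  0.049 ] yaw 54.62 grip 0.001 F [-15.5   5.8  44.3] j6 -81.0
shift [1.  0.2 2.1] turn -0.28 tz [-4.    2.51]
26 288 296 236 240 [ 0.44958067 -0.14478982  0.04690257]
```

Request:
step_arm([
  [0,0,-10,0],
  [0,0,-30,0],
  [0,0,-40,0],
  [0,0,-40,0],
  [0,-12,-30,0],
  [0,-12,0,0],
  [0,-12,0,0],
  [0,0,0,0],
])

```text
time: 46.25
tool_pos: [0.4251, -0.1697, 0.1925]
tool_rot: [-0.05, 0.303, 0.952, 0.012]
contact_force: [-0.7, 0.1, 0.1]
gripper_width: -0.005
```

```bash
python3 - <<'E'
from h import *
print(state()['tool_pos'],state()['contact_force'])
im,d=grab_frame('side')
P=cloud('side',d);X=P.reshape(-1,3)
for a,b in((.055,.068),(.078,.088),(.096,.106),(.108,.117),(.120,.14)):
    t=X[(X[:,2]>a)&(X[:,2]<b)&(np.hypot(X[:,0]-.477,X[:,1]+.045)<.045)];print(a,len(t),t.min(0).round(4),t.max(0).round(4),'midx',((t.min(0)+t.max(0))/2)[0].round(4))
t=X[(X[:,2]>.1)&(np.hypot(X[:,0]-.477,X[:,1]+.045)<.045)];print('top z',t[:,2].max())
r,g,b=[im[...,i].astype(int) for i in range(3)]
m=blob((g-r>60)&(g-b>40),proj('side',[.446,-.14,.05]));print('button',m.sum(),np.median(P[m],0))
E
```

```text
[ 0.42507413 -0.16974659  0.19250915] [-0.67385311  0.11886372  0.10287243]
0.055 86 [ 0.4529 -0.0703  0.0551] [ 0.4981 -0.0513  0.068 ] midx 0.4755
0.078 71 [ 0.4531 -0.069   0.0785] [ 0.5004 -0.0476  0.0879] midx 0.4768
0.096 70 [ 0.4532 -0.0701  0.0961] [ 0.5001 -0.0458  0.1058] midx 0.4767
0.108 142 [ 0.4533 -0.0718  0.108 ] [ 0.503  -0.0275  0.1162] midx 0.4781
0.12 48 [ 0.4705 -0.0562  0.1208] [ 0.4855 -0.0373  0.1342] midx 0.478
top z 0.13422825805710814
button 59 [ 0.44721887 -0.14448057  0.0517908 ]
```

```bash
python3 -c "
from plant import job_done
print(job_done())"
```

```text
the job is handed in; nothing more can be done
None
```

I set up the shaker and handed the job in at about 46 s; no verdict is reported. The pan is in the seat. Only blue and red were in the magazine, so blue went on the pan, then red, then the lid. I pressed the start button last.

**Last checks**
- **Stack height:** the side camera's depth put the top of the lid at 134 mm, against 135 mm expected for a fully nested stack.
- **Alignment:** the parts' centres agreed to about 2.5 mm in x, roughly the noise of that measurement. The last pictures showed the sieves and lid square on each other.
- **Button:** while pressed, its top measured about 47 mm, against 52 mm released. That is about 4.9 mm of travel, where 3.5 mm counts.

**What I could not confirm or what went off**
- **Button travel:** it comes only from noisy depth readings. The fingers stopped about 2 mm higher than I expected, so I pressed again from a second position, and they stopped at the same height.
- **Press force:** the last press reached 44 N upward at the wrist (about 47 N in total). That is above the 40 N limit for the arm and gripper body, but I believe the closed fingertips carried it.
- **Lid:** it was knocked aside during the run, so I measured it again before gripping it. The tool had drifted about 5° off vertical when I placed it, but it sat level once released.
- **Bottle, jar and flask:** I did not go near them and did not measure them at the end.

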